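Pack the hexagonal turning blanks

TASK

Sort out the bench for the next glue-up: pack the four hexagonal wood blanks from the bench into the tray with the one already there, standing on the tray floor in one tight honeycomb: one blank in the middle and the other four round it, each with its flat sides touching the middle one and at least one of the rest, no gaps. Push the cracked reject slab over the far edge of the bench so that it drops into the scrap bin below. Leave the square block, the round blank and the tin where they stand.

Things in the scene. Friction and masses are not known exactly. Their poses are not given: they have to be found in the camera images.
- blank0_c (a point): Pale wood hexagonal prism on end: 44 mm across flats, 50.8 across corners, 40 tall, 50 g. Point: its centre, 20 mm above its underside; z up, x through a corner, y square to a flat. All five are interchangeable. Starts loose on the tray floor, near the tray's -x and -y walls, its y axis within 0.06 rad of the tray's y.
- blank1_c (a point): Pale wood hexagonal prism on end: 44 mm across flats, 50.8 across corners, 40 tall, 50 g. Point: its centre, 20 mm above its underside; z up, x through a corner, y square to a flat. All five are interchangeable. Starts loose on the bench top (height 0), any yaw.
- blank2_c (a point): Pale wood hexagonal prism on end: 44 mm across flats, 50.8 across corners, 40 tall, 50 g. Point: its centre, 20 mm above its underside; z up, x through a corner, y square to a flat. All five are interchangeable. Starts loose on the bench top (height 0), any yaw.
- blank3_c (a point): Pale wood hexagonal prism on end: 44 mm across flats, 50.8 across corners, 40 tall, 50 g. Point: its centre, 20 mm above its underside; z up, x through a corner, y square to a flat. All five are interchangeable. Starts loose on the bench top (height 0), any yaw.
- blank4_c (a point): Pale wood hexagonal prism on end: 44 mm across flats, 50.8 across corners, 40 tall, 50 g. Point: its centre, 20 mm above its underside; z up, x through a corner, y square to a flat. All five are interchangeable. Starts loose on the bench top (height 0), any yaw.
- tray: Shallow aluminium tray, fixed on the bench. Origin: centre of its underside, at bench height; x across, y along, z up. Inside 116 mm (x) by 152 mm (y); walls 8 mm thick; inner floor 4 mm and wall tops 10 mm above the bench. It takes two staggered rows along y (row pitch 38 mm, 44 mm between neighbours) with about 20 mm to spare.
- slab_c (a point): Reject: cracked flat slab of brown wood, 70 mm (its x) by 100 mm (its y) by 22 mm thick, 0.11 kg, loose, lying flat near the far edge of the bench. Point: its centre, 11 mm above its underside; z up. The far edge of the bench is straight, parallel to world y, at world x = 0.66, with open air beyond.
- bin: Open blue scrap bin, fixed below the far edge of the bench. Origin: centre of its underside; axes parallel to the world. Outside 300 mm (x) by 360 mm (y) by 130 mm tall, walls 6 mm; rim 50 mm below the bench top, near wall under the bench, so what is pushed straight over the edge drops in.
- square_blank: Square pale wood block, 46 by 46 mm, 44 mm tall. A bystander, loose, to be left where it is. The origin is the centre of its underside; z is up.
- round_blank: Round pale wood cylinder, 56 mm across, 40 mm tall. A bystander, loose, to be left where it is. The origin is the centre of its underside; z is up.
- wax_tin: Round steel tin, 64 mm across, 36 mm tall. A bystander, loose, to be left where it is. The origin is the centre of its underside; z is up.

How it is judged:
At the end, for the whole second after the job is handed in: The five hexagons stand at rest on the tray floor (tilt under 0.07 rad); one is the middle and the other four are each within 46.5 mm (centre to centre, so gaps under 2.5 mm) of it and of one or more of the rest. The slab rests in the bin, its centre 30 mm or more below the rim (((distance between blank0_c and blank1_c below 0.0465 m and distance between blank0_c and blank2_c below 0.0465 m and distance between blank0_c and blank3_c below 0.0465 m and distance between blank0_c and blank4_c below 0.0465 m and (distance between blank1_c and blank2_c below 0.0465 m or distance between blank1_c and blank3_c below 0.0465 m or distance between blank1_c and blank4_c below 0.0465 m) and (distance between blank2_c and blank1_c below 0.0465 m or distance between blank2_c and blank3_c below 0.0465 m or distance between blank2_c and blank4_c below 0.0465 m) and (distance between blank3_c and blank1_c below 0.0465 m or distance between blank3_c and blank2_c below 0.0465 m or distance between blank3_c and blank4_c below 0.0465 m) and (distance between blank4_c and blank1_c below 0.0465 m or distance between blank4_c and blank2_c below 0.0465 m or distance between blank4_c and blank3_c below 0.0465 m)) or (distance between blank1_c and blank0_c below 0.0465 m and distance between blank1_c and blank2_c below 0.0465 m and distance between blank1_c and blank3_c below 0.0465 m and distance between blank1_c and blank4_c below 0.0465 m and (distance between blank0_c and blank2_c below 0.0465 m or distance between blank0_c and blank3_c below 0.0465 m or distance between blank0_c and blank4_c below 0.0465 m) and (distance between blank2_c and blank0_c below 0.0465 m or distance between blank2_c and blank3_c below 0.0465 m or distance between blank2_c and blank4_c below 0.0465 m) and (distance between blank3_c and blank0_c below 0.0465 m or distance between blank3_c and blank2_c below 0.0465 m or distance between blank3_c and blank4_c below 0.0465 m) and (distance between blank4_c and blank0_c below 0.0465 m or distance between blank4_c and blank2_c below 0.0465 m or distance between blank4_c and blank3_c below 0.0465 m)) or (distance between blank2_c and blank0_c below 0.0465 m and distance between blank2_c and blank1_c below 0.0465 m and distance between blank2_c and blank3_c below 0.0465 m and distance between blank2_c and blank4_c below 0.0465 m and (distance between blank0_c and blank1_c below 0.0465 m or distance between blank0_c and blank3_c below 0.0465 m or distance between blank0_c and blank4_c below 0.0465 m) and (distance between blank1_c and blank0_c below 0.0465 m or distance between blank1_c and blank3_c below 0.0465 m or distance between blank1_c and blank4_c below 0.0465 m) and (distance between blank3_c and blank0_c below 0.0465 m or distance between blank3_c and blank1_c below 0.0465 m or distance between blank3_c and blank4_c below 0.0465 m) and (distance between blank4_c and blank0_c below 0.0465 m or distance between blank4_c and blank1_c below 0.0465 m or distance between blank4_c and blank3_c below 0.0465 m)) or (distance between blank3_c and blank0_c below 0.0465 m and distance between blank3_c and blank1_c below 0.0465 m and distance between blank3_c and blank2_c below 0.0465 m and distance between blank3_c and blank4_c below 0.0465 m and (distance between blank0_c and blank1_c below 0.0465 m or distance between blank0_c and blank2_c below 0.0465 m or distance between blank0_c and blank4_c below 0.0465 m) and (distance between blank1_c and blank0_c below 0.0465 m or distance between blank1_c and blank2_c below 0.0465 m or distance between blank1_c and blank4_c below 0.0465 m) and (distance between blank2_c and blank0_c below 0.0465 m or distance between blank2_c and blank1_c below 0.0465 m or distance between blank2_c and blank4_c below 0.0465 m) and (distance between blank4_c and blank0_c below 0.0465 m or distance between blank4_c and blank1_c below 0.0465 m or distance between blank4_c and blank2_c below 0.0465 m)) or (distance between blank4_c and blank0_c below 0.0465 m and distance between blank4_c and blank1_c below 0.0465 m and distance between blank4_c and blank2_c below 0.0465 m and distance between blank4_c and blank3_c below 0.0465 m and (distance between blank0_c and blank1_c below 0.0465 m or distance between blank0_c and blank2_c below 0.0465 m or distance between blank0_c and blank3_c below 0.0465 m) and (distance between blank1_c and blank0_c below 0.0465 m or distance between blank1_c and blank2_c below 0.0465 m or distance between blank1_c and blank3_c below 0.0465 m) and (distance between blank2_c and blank0_c below 0.0465 m or distance between blank2_c and blank1_c below 0.0465 m or distance between blank2_c and blank3_c below 0.0465 m) and (distance between blank3_c and blank0_c below 0.0465 m or distance between blank3_c and blank1_c below 0.0465 m or distance between blank3_c and blank2_c below 0.0465 m))) and x of blank0_c in the frame of tray between -0.058 and 0.058 m and y of blank0_c in the frame of tray between -0.076 and 0.076 m and height (world z) of each of blank0_c, blank1_c, blank2_c, blank3_c, blank4_c below 0.027 m and angle between each of blank0_c, blank1_c, blank2_c, blank3_c, blank4_c's own z axis and vertical below 0.07 rad and linear speed of each of blank0, blank1, blank2, blank3, blank4 below 0.02 m/s and x of blank1_c in the frame of tray between -0.058 and 0.058 m and y of blank1_c in the frame of tray between -0.076 and 0.076 m and x of blank2_c in the frame of tray between -0.058 and 0.058 m and y of blank2_c in the frame of tray between -0.076 and 0.076 m and x of blank3_c in the frame of tray between -0.058 and 0.058 m and y of blank3_c in the frame of tray between -0.076 and 0.076 m and x of blank4_c in the frame of tray between -0.058 and 0.058 m and y of blank4_c in the frame of tray between -0.076 and 0.076 m and x of slab_c in the frame of bin between -0.15 and 0.15 m and y of slab_c in the frame of bin between -0.18 and 0.18 m and z of slab_c in the frame of bin between 0 and 0.1 m and linear speed of slab below 0.05 m/s); the robot touches nothing.
It fails at once if the square block is shifted by more than 30 mm (distance of square_blank from where it was at the start of the episode above 0.03 m).
It fails at once if the round blank is shifted by more than 30 mm (distance of round_blank from where it was at the start of the episode above 0.03 m).
It fails at once if the tin is shifted by more than 30 mm (distance of wax_tin from where it was at the start of the episode above 0.03 m).
It also fails if it takes over 72 s, if anything falls off the work surface, if the arm or the gripper's body presses on something with over 40 N, if the wrist force passes 120 N, or if a joint passes its speed limit or range.

ROBOT

A 6-joint arm with a two-finger parallel gripper is mounted at the origin on the work surface. World frame = base frame: x ahead of the robot, y to its left, z up, the work surface at z = 0. Lengths are in m, angles in rad, forces in N, time in s.
With the tool pointing down it reaches from about 0.35 to 1 m from the base axis. Payload 7.1 kg.
Tool frame: the origin (TCP) lies on the centre line of the jaws, within the pads' length; the fingertips stand 22 mm ahead of it and the grasp point (between the pads) lies 3 mm ahead of it; z points along the fingers, y is the direction in which the jaws open and shut (so a half turn about z gives the same grasp; the last joint's range is limited). The gripper opens to 85 mm and grips with 20 to 120 N. Pads are 22 mm wide; open, the fingers measure 114 mm over their backs; the gripper's body (76 mm by 85 mm) begins 54 mm behind the grasp point. The pads swing forward as they close: fully open they stand 13 mm farther back than shut.
Start: joints at [1.271, 0.423, 1.63, -0, 1.089, -0.019], TCP at [0.173, 0.601, 0.253] pointing down, gripper open.
Joint ranges: [-3, 3], [-0.9, 2.11], [0.09, 2.58], [-1.31, 4.45], [0.11, 2.69], [-2.54, 2.54]. Speed limits (rad/s): [2.39, 2.39, 3.01, 3.14, 3.14, 3.14].

INTERFACE

Orientations are given as a rotation vector (axis times angle).
In Python, from bench import state, optics, finish_job gives the robot as it stands.
- The arm moves only by the tool apply_moves, never from a script. Its arguments are lists of equal length, an entry for each row: "fingers": the closure, from 0 (fully open) to 1 (shut); "dp": the shift along the tool's x, y, z in cm, a list of three; "delta_rot": the turn, a rotation vector about the tool's x, y, z in rad, a list of three. In form: {"fingers": [fingers, ...], "dp": [[tx, ty, tz], ...], "delta_rot": [[rx, ry, rz], ...]}. A call has 1 to 8 rows; each row is the pose to reach, as a shift and turn from the pose commanded when the call began, along the tool's axes at that moment; what a row does not reach only later rows make up. A row lasts 1/12 s, in which the tool goes at most 41.7 mm and 7.16 degrees, less where a joint would pass 70% of its speed; a pose out of reach is approached as far as the arm can. A call with a gripper value outside its range is refused whole. The fingers move at their own pace and stop on an object; the grip force is fixed at half the most. Time passes only in rows, so rows that repeat a pose let the fingers close. It gives the time, the measured TCP pose, the force and the opening at its end, in the units of the state.
- state(): the state, without advancing time (a new reading comes with each control period).
- optics.read_camera(name): name is "scene" or "top"; returns a dict with "img" (480x640x3 uint8, red, green, blue), "mtx" (3x3 intrinsics, pixels), "camera_from_world" (4x4, takes a point from world to camera coordinates). Camera axes: x right, y down, z forward; pixel columns grow to the right and rows downward; lengths in m; the calibration is good to about 2 mm. A picture is of the moment at which its call begins. There is no depth.
- finish_job(): hands the job in, once; it reports no verdict.
The state is a dict: "t": time; "qpos": joint angles; "joint_velocities": joint speeds; "joint_torque": joint torques, N m; "position": TCP position; "tcp_rot": TCP orientation; "ft_force": force on the tool from outside, world axes, zero at the start; "torque": the same for the moment, N m; "gripper_width": finger opening in m.
Only numpy, scipy, OpenCV 4.12 (cv2) and the standard library are available. Lean on these libraries where they do the work, as an engineer would, in place of code of your own. Each camera call takes 0.05 s, during which the arm holds its last target.

## Working session

There is one attempt and no reset: what is moved stays moved. The work goes in short steps, Python scripts to look and compute and a tool call to move; the robot and the scene stay as the last step left them, time stands still between calls to the robot, and variables do not carry over. Pictures are saved under pics/ and viewed, and the job is handed in when it is done.

Besides the shell and the picture viewer there is one more tool, called after "Request:" as a command line: name --argument value ..., lists and objects as JSON in quotes. apply_moves: Moves the arm, as the interface text tells. Its arguments: {"type":"object","properties":{"fingers":{"type":"array","items":{"type":"number"}},"dp":{"type":"array","items":{"type":"array","items":{"type":"number"}}},"delta_rot":{"type":"array","items":{"type":"array","items":{"type":"number"}}}},"required":["fingers","dp","delta_rot"]}

```bash
mkdir -p pics; ls
python3 - <<'E'
from bench import state, optics
import cv2, numpy as np
s=state(); print(s)
for n in ["scene","top"]:
    r=optics.read_camera(n); cv2.imwrite(f"pics/{n}0.png",cv2.cvtColor(r["img"],cv2.COLOR_RGB2BGR)); print(n,r["mtx"],r["camera_from_world"])
    np.savez(f"{n}0.npz",**r)
E
```

```text
pics
{'t': 0.0, 'qpos': array([ 1.27100701e+00,  4.23879911e-01,  1.63071195e+00,  1.70061240e-05,
        1.08857444e+00, -1.90147327e-02]), 'joint_velocities': array([ 0.00143728, -0.00099636,  0.00030491, -0.00012789, -0.00080165,
        0.00077318]), 'joint_torque': array([-1.79351064e-03, -5.57392466e+01, -2.81726056e+01, -2.11968454e-04,
        7.55519868e-03, -4.85847079e-05]), 'position': array([0.17301394, 0.60003435, 0.25251264]), 'tcp_rot': array([-4.39567523e-01, -3.11042056e+00,  2.43658452e-03]), 'ft_force': array([-0.29029994,  0.2725558 , -0.27182981]), 'torque': array([-0.04665728,  0.06178304,  0.02462322]), 'gripper_width': 0.08567325012550932}
scene [[472.37498911   0.         319.45941062]
 [  0.         472.37498911 240.25695751]
 [  0.           0.           1.        ]] [[-0.76265877  0.64676055  0.00723827  0.45690688]
 [ 0.3484579   0.42027741 -0.83782098 -0.22069197]
 [-0.54491164 -0.63644928 -0.54589707  1.28414943]
 [ 0.          0.          0.          1.        ]]
top [[436.71894533   0.         320.62081809]
 [  0.         436.71894533 241.78980731]
 [  0.           0.           1.        ]] [[-0.0152049  -0.9998772   0.00379324  0.00526092]
 [-0.99554751  0.01478588 -0.09309421  0.60000179]
 [ 0.09302669 -0.00519184 -0.99565008  0.91780693]
 [ 0.          0.          0.          1.        ]]
```

View pics/top0.png

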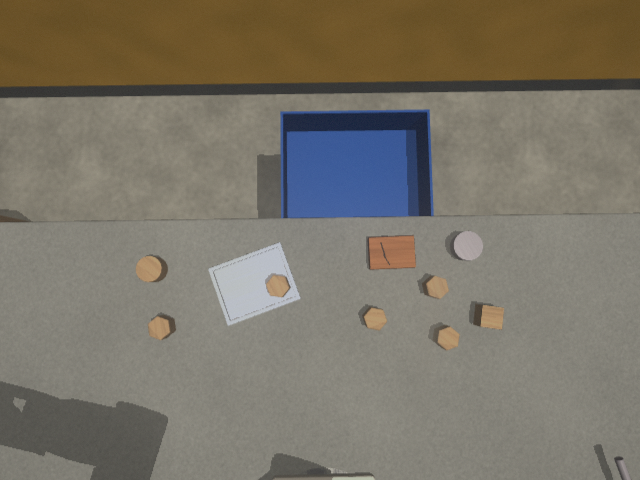

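View pics/scene0.png

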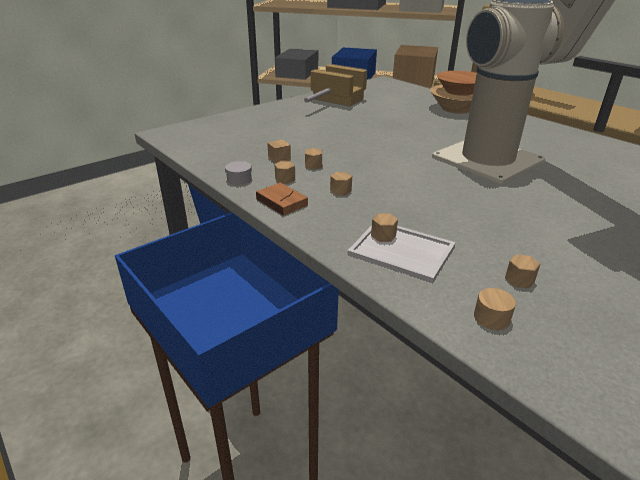

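```bash
cat > h.py <<'E'
from bench import state, optics
import cv2, numpy as np
from scipy.spatial.transform import Rotation as R
def shot(n,save=None):
    r=optics.read_camera(n)
    if save: cv2.imwrite(f"pics/{save}.png",cv2.cvtColor(r["img"],cv2.COLOR_RGB2BGR))
    return r
def ray(r,uv,z):
    uv=np.atleast_2d(uv).astype(float); T=np.array(r["camera_from_world"]); Rm=T[:3,:3]; c=-Rm.T@T[:3,3]
    d=np.c_[uv,np.ones(len(uv))]@np.linalg.inv(r["mtx"]).T@Rm
    return c+d*((z-c[2])/d[:,2])[:,None]
def proj(r,P):
    P=np.atleast_2d(P); T=np.array(r["camera_from_world"]); q=P@T[:3,:3].T+T[:3,3]; q=q@np.array(r["mtx"]).T
    return q[:,:2]/q[:,2:]
def wood(r):
    h=cv2.cvtColor(r["img"],cv2.COLOR_RGB2HSV)
    return cv2.inRange(h,(5,70,60),(25,255,255))
def blobs(m,a0=150,a1=5000):
    c,_=cv2.findContours(m,cv2.RETR_EXTERNAL,cv2.CHAIN_APPROX_NONE)
    return [x[:,0] for x in c if a0<cv2.contourArea(x)<a1]
def cen(r,c,z):
    # centroid of silhouette cast on mid-height plane
    hull=cv2.convexHull(ray(r,c,z)[:,:2].astype(np.float32)*1000)
    M=cv2.moments(hull); return np.array([M['m10'],M['m01']])/M['m00'], cv2.contourArea(hull)
def go(xy,z,yaw,unit=True):
    """move to world xy (m), TCP z, yaw = world angle of tool y axis (mod pi). prints dp cm + rotvec"""
    s=state(); R0=R.from_rotvec(s["tcp_rot"]); p=np.array(s["position"])
    best=None
    for k in (0,1):
        a=yaw+k*np.pi
        y=np.array([np.cos(a),np.sin(a),0]); zz=np.array([0,0,-1.]); x=np.cross(y,zz)
        d=(R0.inv()*R.from_matrix(np.c_[x,y,zz])).as_rotvec()
        q6=s["qpos"][5]
        print("opt",k,"dp",np.round(R0.inv().apply(np.r_[xy,z]-p)*100,2),"rot",np.round(d,3),"q6",round(q6,2))
E
python3 - <<'E'
import numpy as np,cv2
from h import *
for n in ["top","scene"]:
    r=np.load(f"{n}0.npz"); m=wood(r)
    for c in blobs(m,60 if n=="scene" else 150):
        p,a=cen(r,c,0.02); print(n,c.mean(0).round(),p.round(1),round(a), np.round(cv2.minAreaRect(c)[1],1))
    if n=="top":
        im=cv2.cvtColor(r["img"],cv2.COLOR_RGB2BGR)
        t=[cv2.resize(im[y-20:y+20,x-20:x+20],(260,260),interpolation=cv2.INTER_CUBIC) for x,y in [(375,318),(437,287),(448,338),(160,327),(277,286),(392,253)]]
        cv2.imwrite("pics/crops.png",np.vstack([np.hstack(t[:3]),np.hstack(t[3:])]))
        c=cv2.resize(im[235:335,200:310],(770,700)[::1],interpolation=cv2.INTER_CUBIC); cv2.imwrite("pics/tray.png",c[:590])
E
```

```text
top [448. 338.] [ 389.8 -273.3] 1702 [20.8 22.6]
top [162. 327.] [422.  341.7] 2065 [22.3 26.5]
top [375. 318.] [ 434.  -117.6] 1707 [21.2 22.6]
top [488. 315.] [ 434.6 -364.8] 2597 [28.4 21.9]
top [437. 287.] [ 499.1 -253.5] 1685 [22.8 20.6]
top [277. 286.] [506.8  90.8] 1647 [22.3 20.2]
top [151. 269.] [547.5 365.4] 2897 [25. 30.]
top [392. 252.] [ 576.2 -158.3] 6986 [32.3 46. ]
scene [  2. 467.] [1194.8  168.5] 149 [ 8. 28.]
scene [494. 308.] [546.  363.2] 5013 [38.  40.7]
scene [522. 271.] [421.5 339. ] 4363 [29.7 33.3]
scene [384. 227.] [501.1  83.8] 4615 [25. 28.]
scene [341. 183.] [ 433.3 -118.7] 5207 [22. 21.]
scene [313. 158.] [ 391.3 -271.3] 5227 [21. 16.]
scene [282. 179.] [ 512.5 -248.9] 33543 [74.  46.4]
scene [588. 116.] [-549.2   -6.3] 120769 [116.2  33. ]
scene [315.  83.] [-124.5 -867.1] 189724 [108.2  38. ]
scene [430.  75.] [-603.3 -693.1] 332157 [101.9  54.3]
scene [357.  10.] [-1747.  -2324.4] 1259212 [203.8  15. ]
```

View pics/crops.png

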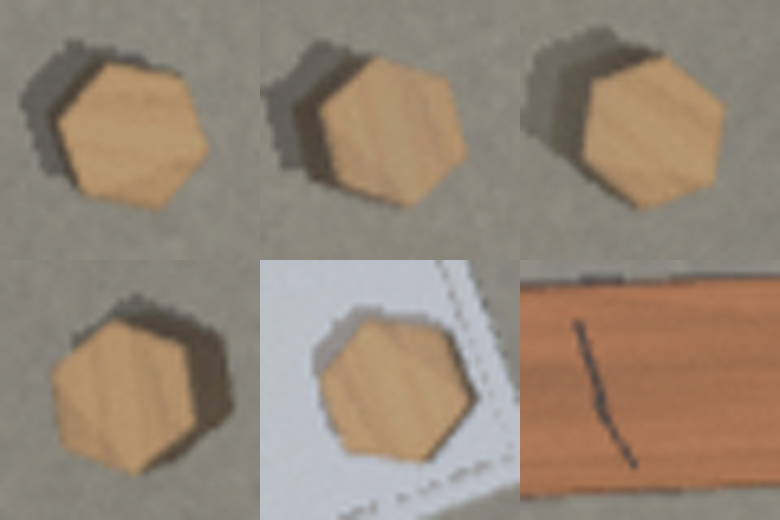

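View pics/tray.png

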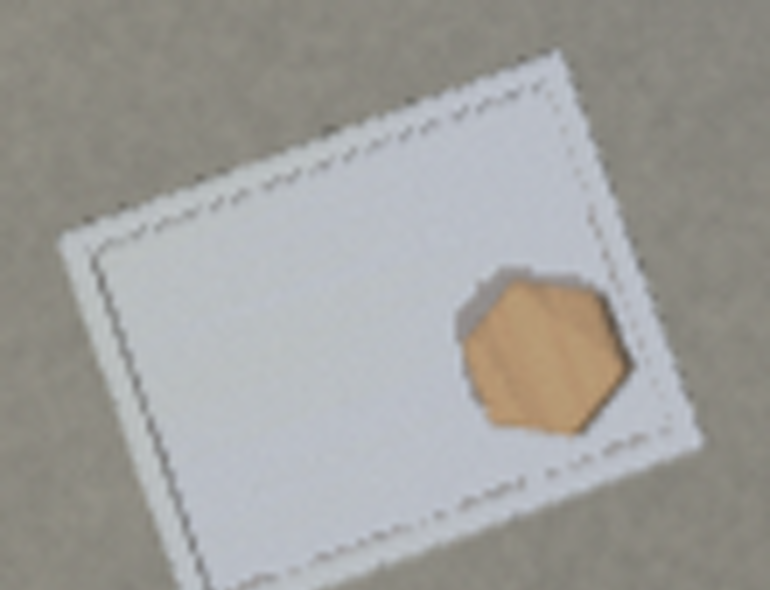

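```bash
cat >> h.py <<'E'
def topmask(r,v=125):
    im=cv2.resize(r["img"],None,fx=4,fy=4,interpolation=cv2.INTER_CUBIC)
    h=cv2.cvtColor(im,cv2.COLOR_RGB2HSV); return cv2.inRange(h,(5,60,v),(25,255,255))
def up2px(c): return (np.asarray(c,float)+0.5)/4-0.5
def hexes(r,z=0.04,v=125,zf=None):
    out=[]
    for c in blobs(topmask(r,v),16*200,16*2500):
        zz=z if zf is None else zf(up2px(c.mean(0)))
        w=ray(r,up2px(c),zz)[:,:2]*1000
        f=w.astype(np.float32); M=cv2.moments(f); p=np.array([M['m10'],M['m01']])/M['m00']
        d=w-p; th=np.arctan2(d[:,1],d[:,0]); rr=np.hypot(*d.T)
        seg=np.abs(np.angle(np.exp(1j*(np.roll(th,-1)-th))))
        ph=np.angle(np.sum(seg*rr**4*np.exp(6j*th)))/6
        out.append((p,np.degrees(ph),M['m00'],up2px(c.mean(0)).round()))
    return out
def tray(r):
    im=cv2.resize(r["img"],None,fx=4,fy=4,interpolation=cv2.INTER_CUBIC)
    h=cv2.cvtColor(im,cv2.COLOR_RGB2HSV); m=cv2.inRange(h,(95,0,150),(135,90,255))
    m=cv2.morphologyEx(m,cv2.MORPH_CLOSE,np.ones((13,13)))
    c=max(blobs(m,16*1000,16*20000),key=cv2.contourArea)
    w=(ray(r,up2px(c),0.01)[:,:2]*1000).astype(np.float32)
    (cx,cy),sz,a=cv2.minAreaRect(w); b=cv2.boxPoints(((cx,cy),sz,a))
    e=b[1]-b[0]; e2=b[2]-b[1]
    L=e if np.hypot(*e)>np.hypot(*e2) else e2
    L=L*np.sign(L[1]); 
    return np.array([cx,cy]),np.degrees(np.arctan2(-L[0],L[1])),sz
E
python3 - <<'E'
import numpy as np,cv2
from h import *
r=np.load("top0.npz"); r=dict(r)
c,a,sz=tray(r); print("tray",c,a,sz)
for v in (115,130,145):
  print(v)
  for p,ph,A,px in hexes(r,zf=lambda q:0.044 if 205<q[0]<305 and 240<q[1]<330 else 0.04,v=v): print(p.round(1),round(ph,1),round(A),px)
g=np.array([])
E
```

```text
tray [513.06384277 143.51010132] 19.57816 (133.23297119140625, 168.44287109375)
115
[ 392.4 -267.8] -10.6 1655 [448. 338.]
[423.2 338.9] 9.4 1674 [159. 328.]
[ 435.  -115.8] 18.2 1657 [375. 319.]
[ 434.8 -362.1] 21.5 2097 [492. 317.]
[ 499.2 -249. ] 11.8 1646 [437. 287.]
[507.   88.9] 21.2 1603 [277. 286.]
[547.4 362.9] -5.5 2402 [148. 269.]
[ 574.7 -155.5] 1.7 6680 [392. 252.]
130
[ 392.4 -268.2] -10.5 1613 [448. 338.]
[423.  339.2] 9.2 1626 [158. 328.]
[ 434.8 -116.1] 18.3 1625 [375. 319.]
[ 434.7 -362.3] 22.6 2075 [492. 317.]
[ 499.4 -249.4] 11.4 1602 [437. 287.]
[507.   89.3] 21.0 1575 [277. 286.]
[547.4 363.2] -0.5 2359 [148. 269.]
[ 574.6 -155.7] 1.7 6498 [392. 252.]
145
[ 392.4 -268.5] -10.5 1567 [448. 338.]
[423.  339.2] 8.9 1547 [158. 328.]
[ 434.8 -116.3] 18.2 1571 [375. 319.]
[ 434.7 -362.5] 16.3 2022 [492. 317.]
[ 499.5 -249.8] 11.7 1553 [437. 287.]
[507.1  89.6] 21.1 1545 [277. 286.]
[547.5 363.5] -11.9 2306 [148. 269.]
[ 574.8 -155.7] 1.8 6233 [392. 252.]
```

```bash
python3 -c "
from h import *
go([.4211,.3413],.10,np.radians(39.2))"
```

```text
opt 0 dp [-31.01 -17.97  15.28] rot [-0.001  0.     0.606] q6 -0.02
opt 1 dp [-31.01 -17.97  15.28] rot [-1.000e-03 -2.000e-03 -2.536e+00] q6 -0.02
```

Request:
apply_moves --fingers '[0.25,0.25,0.25,0.25,0.25,0.25,0.25,0.25]' --dp '[[-31,-18,15.3],[-31,-18,15.3],[-31,-18,15.3],[-31,-18,15.3],[-31,-18,15.3],[-31,-18,15.3],[-31,-18,15.3],[-31,-18,15.3]]' --delta_rot '[[0,0,0.606],[0,0,0.606],[0,0,0.606],[0,0,0.606],[0,0,0.606],[0,0,0.606],[0,0,0.606],[0,0,0.606]]'

```text
t: 0.77
position: [0.3861, 0.3775, 0.1216]
tcp_rot: [-1.347, -2.838, 0.0]
ft_force: [0.5, 1.2, 0.3]
gripper_width: 0.0644
```

```bash
python3 -c "
from h import *
print(state()['gripper_width'],state()['qpos'])
go([.4211,.3413],.032,np.radians(39.2))"
```

```text
0.06438911674015063 [ 7.52213257e-01  4.92861754e-01  1.89955186e+00 -2.19015836e-05
  7.49386455e-01  6.79380048e-02]
opt 0 dp [-5.02  0.43  8.96] rot [-0.  0.  0.] q6 0.07
opt 1 dp [-5.02  0.43  8.96] rot [-0.    -0.    -3.141] q6 0.07
```

Request:
apply_moves --fingers '[0.25,0.25,0.25,0.25]' --dp '[[-5,0.4,3],[-5,0.4,3],[-5,0.4,3],[-5,0.4,3]]' --delta_rot '[[0,0,0],[0,0,0],[0,0,0],[0,0,0]]'

```text
t: 1.1
position: [0.42, 0.3421, 0.0918]
tcp_rot: [-1.351, -2.835, 0.002]
ft_force: [-0.5, 0.6, -0.4]
gripper_width: 0.0641
```

```bash
python3 -c "
from h import *
go([.4211,.3413],.032,np.radians(39.2))"
```

```text
opt 0 dp [-0.13  0.05  5.98] rot [-0.002 -0.    -0.002] q6 -0.02
opt 1 dp [-0.13  0.05  5.98] rot [-0.000e+00  3.000e-03  3.139e+00] q6 -0.02
```

Request:
apply_moves --fingers '[0.25,0.25,0.25,1,1,1,1,1]' --dp '[[-0.1,0,3],[-0.1,0,6],[-0.1,0,6],[-0.1,0,6],[-0.1,0,6],[-0.1,0,6],[-0.1,0,6],[-0.1,0,6]]' --delta_rot '[[0,0,0],[0,0,0],[0,0,0],[0,0,0],[0,0,0],[0,0,0],[0,0,0],[0,0,0]]'

```text
t: 1.77
position: [0.4211, 0.3428, 0.0338]
tcp_rot: [1.347, 2.837, 0.003]
ft_force: [-0.2, 0.9, 4.3]
gripper_width: 0.0432
```

```bash
cat >> h.py <<'E'
TC=np.array([513.06,143.51]); TA=np.radians(19.6)
def tw(x,y): # tray mm -> world mm
    c,s=np.cos(TA),np.sin(TA); return TC+np.array([c*x-s*y,s*x+c*y])
def wt(p):
    c,s=np.cos(TA),np.sin(TA); d=np.asarray(p)-TC; return np.array([c*d[0]+s*d[1],-s*d[0]+c*d[1]])
E
python3 - <<'E'
from h import *
s=state(); print(s['position'],s['gripper_width'])
print(wt([507,89]), wt(tw(3,4)))
E
```

```text
[0.42112146 0.34279366 0.03380383] 0.04323874980904544
[-23.99433323 -49.31871524] [3. 4.]
```

```bash
cat >> h.py <<'E'
def place(x,y,z,ty,off):
    a=TA+np.radians(ty); p=tw(x,y)+off*np.array([np.cos(a+np.pi/2),np.sin(a+np.pi/2)])
    go(p/1000,z,a)
E
python3 - <<'E'
from h import *
place(-24,1,.10,30,4.2)
E
```

```text
opt 0 dp [-19.94  -7.76  -6.64] rot [ 0.002  0.    -0.181] q6 -0.02
opt 1 dp [-19.94  -7.76  -6.64] rot [ 0.    -0.003  2.96 ] q6 -0.02
```

Request:
apply_moves --fingers '[1,1,1,1,1,1,1,1]' --dp '[[0,0,-3.5],[-2,-0.7,-6.6],[-19.9,-7.8,-6.6],[-19.9,-7.8,-6.6],[-19.9,-7.8,-6.6],[-19.9,-7.8,-6.6],[-19.9,-7.8,-6.6],[-19.9,-7.8,-6.6]]' --delta_rot '[[0,0,0],[0,0,0],[0,0,-0.18],[0,0,-0.18],[0,0,-0.18],[0,0,-0.18],[0,0,-0.18],[0,0,-0.18]]'

```text
t: 2.43
position: [0.4874, 0.1344, 0.0993]
tcp_rot: [1.093, 2.943, 0.0]
ft_force: [-0.1, 0.1, -0.0]
gripper_width: 0.0429
```

Run:
```python
from h import *
print(state()['qpos'][5]);place(-24,1,.0395,30,4.2)
```

```text
-0.6126293695315199
opt 0 dp [0.35 0.32 5.98] rot [ 0.001  0.001 -0.006] q6 -0.61
opt 1 dp [0.35 0.32 5.98] rot [ 2.000e-03 -1.000e-03  3.135e+00] q6 -0.61
```

Request:
apply_moves --fingers '[1,1,1,1]' --dp '[[0.35,0.3,3],[0.35,0.3,5.6],[0.35,0.3,5.95],[0.35,0.3,5.95]]' --delta_rot '[[0,0,-0.005],[0,0,-0.005],[0,0,-0.005],[0,0,-0.005]]'

```text
t: 2.77
position: [0.4848, 0.1432, 0.0387]
tcp_rot: [-1.08, -2.949, 0.001]
ft_force: [1.0, 0.4, -1.0]
gripper_width: 0.043
```

Run:
```python
from h import *
place(-24,1,.0395,30,4.2)
place(-24,-10.5,.0385,30,4.2)
```

```text
opt 0 dp [-0.42 -0.18 -0.08] rot [-0.001 -0.001  0.003] q6 -0.61
opt 1 dp [-0.42 -0.18 -0.08] rot [ 1.000e-03 -2.000e-03 -3.138e+00] q6 -0.61
opt 0 dp [-1.42 -0.75  0.02] rot [-0.001 -0.001  0.003] q6 -0.61
opt 1 dp [-1.42 -0.75  0.02] rot [ 1.000e-03 -2.000e-03 -3.138e+00] q6 -0.61
```

Request:
apply_moves --fingers '[1,1,1,1,1,1]' --dp '[[-0.5,-0.25,0],[-0.8,-0.4,0.0],[-1.1,-0.6,0],[-1.4,-0.75,0],[-1.4,-0.75,0],[-1.4,-0.75,0]]' --delta_rot '[[0,0,0],[0,0,0],[0,0,0],[0,0,0],[0,0,0],[0,0,0]]'

```text
t: 3.27
position: [0.4906, 0.13, 0.0397]
tcp_rot: [-1.081, -2.949, -0.003]
ft_force: [-5.8, 17.3, 4.4]
gripper_width: 0.0429
```

Run:
```python
from h import *
place(-24,-10.5,.038,30,4.2)
r=shot("scene","s1"); shot("top","t1")
im=cv2.imread("pics/s1.png")[170:320,290:490]; cv2.imwrite("pics/s1c.png",cv2.resize(im,None,fx=4,fy=4,interpolation=cv2.INTER_CUBIC))
```

```text
opt 0 dp [-0.12 -0.12  0.17] rot [ 0.002 -0.002  0.002] q6 -0.64
opt 1 dp [-0.12 -0.12  0.17] rot [ 3.00e-03  3.00e-03 -3.14e+00] q6 -0.64
```

View pics/s1c.png

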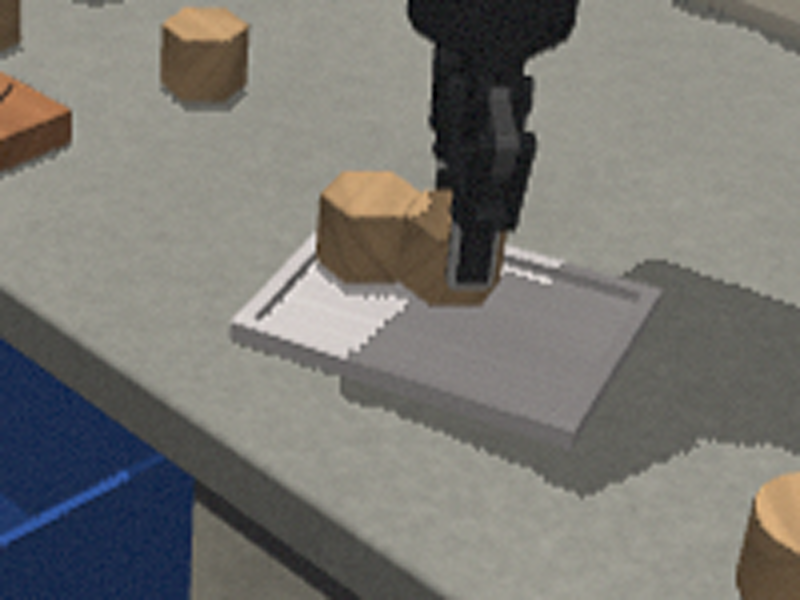

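Request:
apply_moves --fingers '[1,0.3,0.3,0.3,0.3,0.3,0.3,0.3]' --dp '[[0.12,0.06,0.1],[0.12,0.06,0.1],[0.12,0.06,0.1],[0.12,0.06,0.1],[0.12,0.06,0.1],[0.12,0.06,0.1],[0.12,0.06,-4],[0.12,0.06,-7]]' --delta_rot '[[0,0,0],[0,0,0],[0,0,0],[0,0,0],[0,0,0],[0,0,0],[0,0,0],[0,0,0]]'

```text
t: 4.03
position: [0.4891, 0.1291, 0.1081]
tcp_rot: [-1.079, -2.946, 0.005]
ft_force: [1.4, -0.1, 0.1]
gripper_width: 0.0596
```

```bash
cat >> h.py <<'E'
def pick(x,y,z,yaw,off):
    a=np.radians(yaw); go((np.array([x,y])+off*np.array([np.cos(a+np.pi/2),np.sin(a+np.pi/2)]))/1000,z,a)
E
python3 - <<'E'
from h import *
pick(434.8,-116,.10,108.2,-4)
E
```

```text
opt 0 dp [-11.89 -21.88   0.87] rot [-0.002 -0.005 -1.02 ] q6 -0.63
opt 1 dp [-11.89 -21.88   0.87] rot [-0.006  0.003  2.122] q6 -0.63
```

Request:
apply_moves --fingers '[0.3,0.3,0.3,0.3,0.3,0.3,0.3,0.3]' --dp '[[-11.9,-21.9,0.9],[-11.9,-21.9,0.9],[-11.9,-21.9,0.9],[-11.9,-21.9,0.9],[-11.9,-21.9,0.9],[-11.9,-21.9,0.9],[-11.9,-21.9,0.9],[-11.9,-21.9,0.9]]' --delta_rot '[[0,0,-1.0],[0,0,-1.0],[0,0,-1.0],[0,0,-1.0],[0,0,-1.0],[0,0,-1.0],[0,0,-1.0],[0,0,-1.0]]'

```text
t: 4.7
position: [0.439, -0.1183, 0.0999]
tcp_rot: [0.308, -3.126, 0.001]
ft_force: [-0.5, -0.0, 0.2]
gripper_width: 0.06
```

Request:
apply_moves --fingers '[0.3,0.3,0.3,0.3]' --dp '[[0,0,1],[0,0,2],[0,0,2],[0,0,2]]' --delta_rot '[[0,0,-0.02],[0,0,-0.02],[0,0,-0.02],[0,0,-0.02]]'

```text
t: 5.03
position: [0.4394, -0.1135, 0.0789]
tcp_rot: [0.334, -3.121, -0.002]
ft_force: [0.1, 0.4, -0.0]
gripper_width: 0.0598
```

Run:
```python
from h import *
pick(434.8,-116,.032,108.2,-4)
```

```text
opt 0 dp [ 0.09 -0.12  4.69] rot [ 0.001 -0.002 -0.104] q6 -2.06
opt 1 dp [ 0.09 -0.12  4.69] rot [-3.000e-03 -2.000e-03  3.037e+00] q6 -2.06
```

Request:
apply_moves --fingers '[0.3,0.3,0.3,1,1,1,1,1]' --dp '[[0,-0.1,1.5],[0,-0.1,3.5],[0,-0.1,4.7],[0,-0.1,4.7],[0,-0.1,4.7],[0,-0.1,4.7],[0,-0.1,4.7],[0,-0.1,4.7]]' --delta_rot '[[0,0,-0.1],[0,0,-0.1],[0,0,-0.1],[0,0,-0.1],[0,0,-0.1],[0,0,-0.1],[0,0,-0.1],[0,0,-0.1]]'

```text
t: 5.7
position: [0.4407, -0.1154, 0.0337]
tcp_rot: [-0.492, 3.102, -0.001]
ft_force: [0.5, -0.1, -0.2]
gripper_width: 0.0433
```

Run:
```python
from h import *
pick(434.8,-116,.032,108.2,-4)
# target: B1 approach 12 mm out in +x
place(26,-32,.10,90,-4)
```

```text
opt 0 dp [0.18 0.13 0.17] rot [-0.001  0.001 -0.003] q6 -2.17
opt 1 dp [0.18 0.13 0.17] rot [2.000e-03 1.000e-03 3.138e+00] q6 -2.17
opt 0 dp [-17.98  19.27  -6.63] rot [-0.001  0.001 -0.028] q6 -2.17
opt 1 dp [-17.98  19.27  -6.63] rot [2.000e-03 1.000e-03 3.114e+00] q6 -2.17
```

```bash
cat >> h.py <<'E'
def see(name,v=125):
    r=shot("top",name)
    for p,ph,A,px in hexes(r,zf=lambda q:0.044 if 205<q[0]<305 and 240<q[1]<330 else 0.04,v=v):
        t=wt(p); print("world",p.round(1),"tray",t.round(1) if abs(t).max()<90 else "-","ph-tray",round((ph-19.6+30)%60-30,1),"A",round(A),px)
    return r
E
python3 - <<'E'
from h import *
see("t2")
im=cv2.imread("pics/t2.png")[225:345,190:330]; cv2.imwrite("pics/t2c.png",cv2.resize(im,None,fx=5,fy=5,interpolation=cv2.INTER_CUBIC))
E
```

```text
world [ 434.8 -362.1] tray - ph-tray -0.9 A 2090 [492. 317.]
world [ 499.2 -249. ] tray - ph-tray -7.9 A 1639 [437. 287.]
world [501.6 103.5] tray [-24.2 -33.9] ph-tray 1.4 A 3095 [269. 290.]
world [547.4 363. ] tray - ph-tray -23.2 A 2394 [148. 269.]
world [ 574.6 -155.6] tray - ph-tray -17.9 A 6638 [392. 252.]
```

View pics/t2c.png

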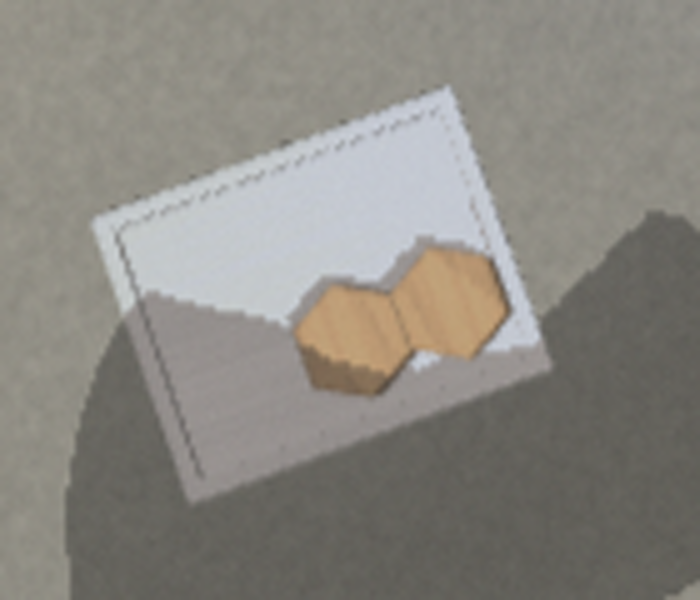

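Request:
apply_moves --fingers '[1,1,1,1,1,1,1,1]' --dp '[[0,0,-3.5],[-2,2,-6.6],[-18,19.3,-6.6],[-18,19.3,-6.6],[-18,19.3,-6.6],[-18,19.3,-6.6],[-18,19.3,-6.6],[-18,19.3,-6.6]]' --delta_rot '[[0,0,0],[0,0,0],[0,0,-0.028],[0,0,-0.028],[0,0,-0.028],[0,0,-0.028],[0,0,-0.028],[0,0,-0.028]]'

```text
t: 6.42
position: [0.5533, 0.1272, 0.0998]
tcp_rot: [-0.537, 3.093, 0.001]
ft_force: [-0.0, -0.6, 0.0]
gripper_width: 0.043
```

Request:
apply_moves --fingers '[1,1,1]' --dp '[[0,0,0],[0,0,1],[0,0,2]]' --delta_rot '[[0,0,0],[0,0,0],[0,0,0]]'

```text
t: 6.67
position: [0.5514, 0.1236, 0.0787]
tcp_rot: [-0.536, 3.095, -0.0]
ft_force: [0.8, -0.2, -0.9]
gripper_width: 0.0431
```

Run:
```python
from h import *
place(26,-32,.0385,90,-5.8)
```

```text
opt 0 dp [-0.24 -0.04  4.02] rot [-0.     0.     0.001] q6 -1.71
opt 1 dp [-0.24 -0.04  4.02] rot [-1.000e-03 -0.000e+00 -3.141e+00] q6 -1.71
```

Request:
apply_moves --fingers '[1,1,1,1,1,1,1,1]' --dp '[[-0.2,0,2.5],[-0.2,0,3.8],[-0.2,0,3.95],[0.3,0,3.95],[0.6,0,3.95],[0.8,0,3.95],[1.0,0,3.95],[1.0,0,3.95]]' --delta_rot '[[0,0,0],[0,0,0],[0,0,0],[0,0,0],[0,0,0],[0,0,0],[0,0,0],[0,0,0]]'

```text
t: 7.33
position: [0.5421, 0.1202, 0.0402]
tcp_rot: [-0.535, 3.095, -0.0]
ft_force: [0.1, -0.6, -0.2]
gripper_width: 0.0432
```

Run:
```python
from h import *
place(14,-32,.038,90,-5.8)
r=shot("scene","s2"); shot("top","t3")
im=cv2.imread("pics/s2.png")[170:320,290:490]; cv2.imwrite("pics/s2c.png",cv2.resize(im,None,fx=4,fy=4,interpolation=cv2.INTER_CUBIC))
```

```text
opt 0 dp [-0.03 -0.03  0.22] rot [-0.     0.001  0.   ] q6 -1.72
opt 1 dp [-0.03 -0.03  0.22] rot [-1.000e-03 -0.000e+00 -3.142e+00] q6 -1.72
```

View pics/s2c.png

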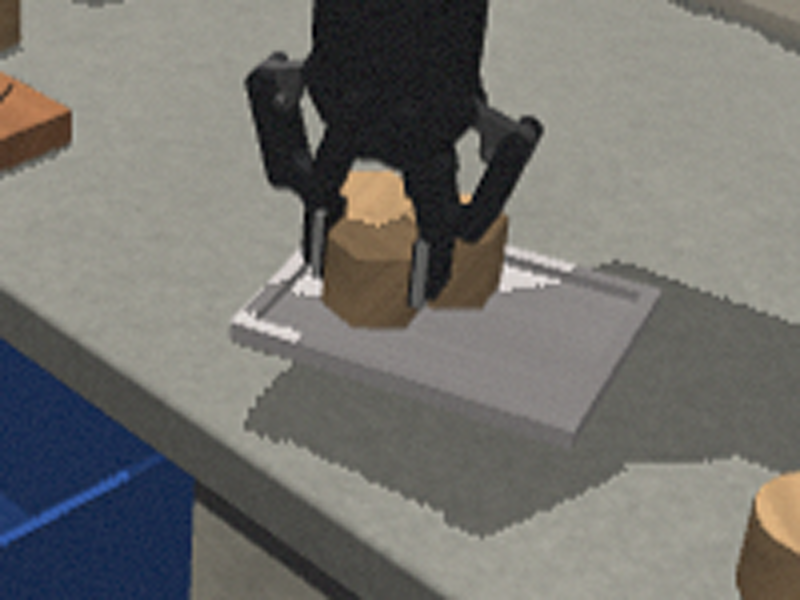

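Request:
apply_moves --fingers '[1,1,1,1,1]' --dp '[[0.15,0,0.1],[0.3,0,0.1],[0.45,0,0.1],[0.5,0,0.1],[0.5,0,0.1]]' --delta_rot '[[0,0,0],[0,0,0],[0,0,0],[0,0,0],[0,0,0]]'

```text
t: 7.85
position: [0.5376, 0.1188, 0.0386]
tcp_rot: [-0.535, 3.095, -0.0]
ft_force: [1.5, 1.7, 0.9]
gripper_width: 0.0434
```

Request:
apply_moves --fingers '[0.3,0.3,0.3,0.3,0.3,0.3,0.3,0.3]' --dp '[[-0.05,0,0],[-0.05,0,0],[-0.05,0,0],[-0.05,0,0],[-0.05,0,0],[-0.05,0,-2],[-0.05,0,-5],[-0.05,0,-8]]' --delta_rot '[[0,0,0],[0,0,0],[0,0,0],[0,0,0],[0,0,0],[0,0,0],[0,0,0],[0,0,0]]'

```text
t: 8.52
position: [0.537, 0.1187, 0.1184]
tcp_rot: [0.535, -3.093, 0.0]
ft_force: [0.9, 0.6, 0.5]
gripper_width: 0.0598
```

Run:
```python
from h import *
pick(392.4,-268,.10,19.5,4)
```

```text
opt 0 dp [ 26.6  -31.17   1.91] rot [-0.002 -0.003  1.573] q6 -1.72
opt 1 dp [ 26.6  -31.17   1.91] rot [ 0.003 -0.002 -1.569] q6 -1.72
```

Request:
apply_moves --fingers '[0.3,0.3,0.3,0.3,0.3,0.3,0.3,0.3]' --dp '[[26.6,-31.2,1.9],[26.6,-31.2,1.9],[26.6,-31.2,1.9],[26.6,-31.2,1.9],[26.6,-31.2,1.9],[26.6,-31.2,1.9],[26.6,-31.2,1.9],[26.6,-31.2,1.9]]' --delta_rot '[[0,0,1.573],[0,0,1.573],[0,0,1.573],[0,0,1.573],[0,0,1.573],[0,0,1.573],[0,0,1.573],[0,0,1.573]]'

```text
t: 9.18
position: [0.4185, -0.1939, 0.1031]
tcp_rot: [1.023, 2.97, -0.0]
ft_force: [1.5, -1.4, 0.0]
gripper_width: 0.0594
```

Run:
```python
from h import *
pick(392.4,-268,.10,19.5,4)
```

```text
opt 0 dp [-2.17 -7.23  0.31] rot [0.    0.    0.567] q6 -1.37
opt 1 dp [-2.17 -7.23  0.31] rot [-0.     0.    -2.575] q6 -1.37
```

Request:
apply_moves --fingers '[0.3,0.3,0.3,0.3,0.3,0.3,0.3,0.3]' --dp '[[-2.1,-7.2,0.3],[-2.1,-7.2,0.3],[-2.1,-7.2,0.3],[-2.1,-7.2,0.3],[-2.1,-7.2,0.3],[-2.1,-7.2,1],[-2.1,-7.2,1],[-2.1,-7.2,1]]' --delta_rot '[[0,0,0.567],[0,0,0.567],[0,0,0.567],[0,0,0.567],[0,0,0.567],[0,0,0.567],[0,0,0.567],[0,0,0.567]]'

```text
t: 9.85
position: [0.3919, -0.2618, 0.0925]
tcp_rot: [-1.802, -2.572, -0.0]
ft_force: [0.1, -0.3, 0.2]
gripper_width: 0.0596
```

Run:
```python
from h import *
pick(392.4,-268,.032,19.5,4)
see("t4")
im=cv2.imread("pics/t4.png")[225:345,190:330]; cv2.imwrite("pics/t4c.png",cv2.resize(im,None,fx=5,fy=5,interpolation=cv2.INTER_CUBIC))
```

```text
opt 0 dp [-0.21 -0.16  6.05] rot [-0.001 -0.001  0.008] q6 -0.96
opt 1 dp [-0.21 -0.16  6.05] rot [ 1.000e-03 -1.000e-03 -3.133e+00] q6 -0.96
world [ 442.6 -360.2] tray - ph-tray -8.0 A 1335 [491. 314.]
world [ 499.3 -249.1] tray - ph-tray -8.2 A 1635 [437. 287.]
world [509.5 108. ] tray [-15.3 -32.2] ph-tray -9.2 A 4923 [268. 285.]
world [547.4 362.9] tray - ph-tray -26.1 A 2396 [148. 269.]
world [ 574.6 -155.6] tray - ph-tray -17.9 A 6660 [392. 252.]
```

View pics/t4c.png

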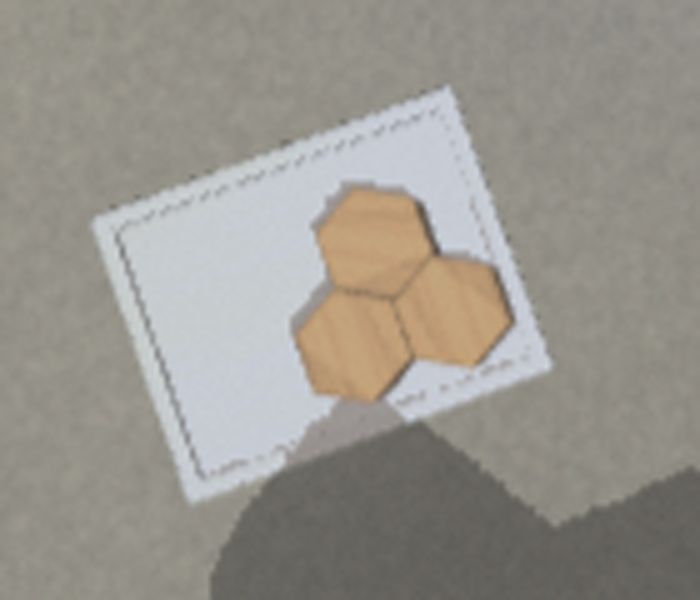

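Request:
apply_moves --fingers '[0.3,0.3,0.3,1,1,1,1,1]' --dp '[[-0.15,-0.15,2.5],[-0.15,-0.15,5.0],[-0.15,-0.15,6],[-0.15,-0.15,6],[-0.15,-0.15,6],[-0.15,-0.15,6],[-0.15,-0.15,6],[-0.15,-0.15,6]]' --delta_rot '[[0,0,0.006],[0,0,0.006],[0,0,0.006],[0,0,0.006],[0,0,0.006],[0,0,0.006],[0,0,0.006],[0,0,0.006]]'

```text
t: 10.57
position: [0.3919, -0.2644, 0.034]
tcp_rot: [1.812, 2.564, -0.0]
ft_force: [0.2, -0.1, -1.3]
gripper_width: 0.0432
```

Run:
```python
from h import *
pick(392.4,-268,.032,19.5,4)
place(16,22,.11,-30,4)
```

```text
opt 0 dp [ 0.04 -0.07  0.2 ] rot [ 0.001  0.001 -0.   ] q6 -0.96
opt 1 dp [ 0.04 -0.07  0.2 ] rot [ 2.000e-03 -2.000e-03  3.142e+00] q6 -0.96
opt 0 dp [36.94 26.84 -7.63] rot [0.001 0.001 0.522] q6 -0.96
opt 1 dp [36.94 26.84 -7.63] rot [-2.00e-03  2.00e-03 -2.62e+00] q6 -0.96
```

Request:
apply_moves --fingers '[1,1,1,1,1,1,1,1]' --dp '[[0,0,-3.5],[2,2,-7],[36.9,26.8,-7.6],[36.9,26.8,-7.6],[36.9,26.8,-7.6],[36.9,26.8,-7.6],[36.9,26.8,-7.6],[36.9,26.8,-7.6]]' --delta_rot '[[0,0,0],[0,0,0],[0,0,0.522],[0,0,0.522],[0,0,0.522],[0,0,0.522],[0,0,0.522],[0,0,0.522]]'

```text
t: 11.23
position: [0.4654, -0.023, 0.1058]
tcp_rot: [2.419, 2.003, 0.002]
ft_force: [0.7, -0.8, -0.9]
gripper_width: 0.0427
```

Run:
```python
from h import *
place(16,22,.10,-30,3.6)
```

```text
opt 0 dp [20.31  1.84  0.59] rot [ 0.001 -0.    -0.006] q6 0.11
opt 1 dp [20.31  1.84  0.59] rot [-0.000e+00 -2.000e-03  3.135e+00] q6 0.11
```

Request:
apply_moves --fingers '[1,1,1,1,1,1,1,1]' --dp '[[19,1.8,0.6],[19,1.8,0.6],[19,1.8,0.6],[19,1.8,0.6],[19,1.8,0.6],[19,1.8,0.6],[19,1.8,2],[19,1.8,2]]' --delta_rot '[[0,0,0],[0,0,0],[0,0,0],[0,0,0],[0,0,0],[0,0,0],[0,0,0],[0,0,0]]'

```text
t: 11.9
position: [0.5159, 0.1591, 0.084]
tcp_rot: [-2.412, -2.012, 0.003]
ft_force: [0.2, -0.3, -0.9]
gripper_width: 0.0433
```

Run:
```python
from h import *
place(16,22,.0395,-30,3.6)
place(10,12,.0385,-30,3.6)
```

```text
opt 0 dp [1.49 0.3  4.45] rot [-0.002  0.001  0.001] q6 0.46
opt 1 dp [1.49 0.3  4.45] rot [-1.000e-03 -3.000e-03 -3.141e+00] q6 0.46
opt 0 dp [0.32 0.28 4.55] rot [-0.002  0.001  0.001] q6 0.46
opt 1 dp [0.32 0.28 4.55] rot [-1.000e-03 -3.000e-03 -3.141e+00] q6 0.46
```

Request:
apply_moves --fingers '[1,1,1,1,1,1,1,1]' --dp '[[1.5,0.3,1],[1.5,0.3,3],[1.5,0.3,4.3],[1.5,0.3,4.4],[1.0,0.3,4.4],[0.6,0.3,4.4],[0.3,0.3,4.4],[0.3,0.3,4.4]]' --delta_rot '[[0,0,0],[0,0,0],[0,0,0],[0,0,0],[0,0,0],[0,0,0],[0,0,0],[0,0,0]]'

```text
t: 12.57
position: [0.5218, 0.1615, 0.0423]
tcp_rot: [2.415, 2.008, 0.005]
ft_force: [0.2, 4.2, 0.3]
gripper_width: 0.043
```

Run:
```python
from h import *
place(10,12,.0380,-30,3.6)
```

```text
opt 0 dp [-0.03 -0.27  0.43] rot [ 0.003 -0.002 -0.002] q6 0.46
opt 1 dp [-0.03 -0.27  0.43] rot [-3.00e-03 -5.00e-03  3.14e+00] q6 0.46
```

Request:
apply_moves --fingers '[1,1,1,1]' --dp '[[0.1,-0.2,0.2],[0.1,-0.2,0.3],[-0.1,-0.2,0.3],[-0.1,-0.2,0.3]]' --delta_rot '[[0,0,0],[0,0,0],[0,0,0],[0,0,0]]'

```text
t: 12.9
position: [0.5187, 0.1611, 0.0383]
tcp_rot: [2.414, 2.01, 0.002]
ft_force: [1.1, 4.9, -0.7]
gripper_width: 0.0427
```

Run:
```python
from h import *
place(10,12,.0380,-30,3.6)
r=shot("scene","s3"); shot("top","t5")
im=cv2.imread("pics/s3.png")[170:320,290:490]; cv2.imwrite("pics/s3c.png",cv2.resize(im,None,fx=4,fy=4,interpolation=cv2.INTER_CUBIC))
```

```text
opt 0 dp [0.07 0.03 0.03] rot [ 0.001 -0.001 -0.001] q6 0.46
opt 1 dp [0.07 0.03 0.03] rot [-2.000e-03 -1.000e-03  3.141e+00] q6 0.46
```

View pics/s3c.png

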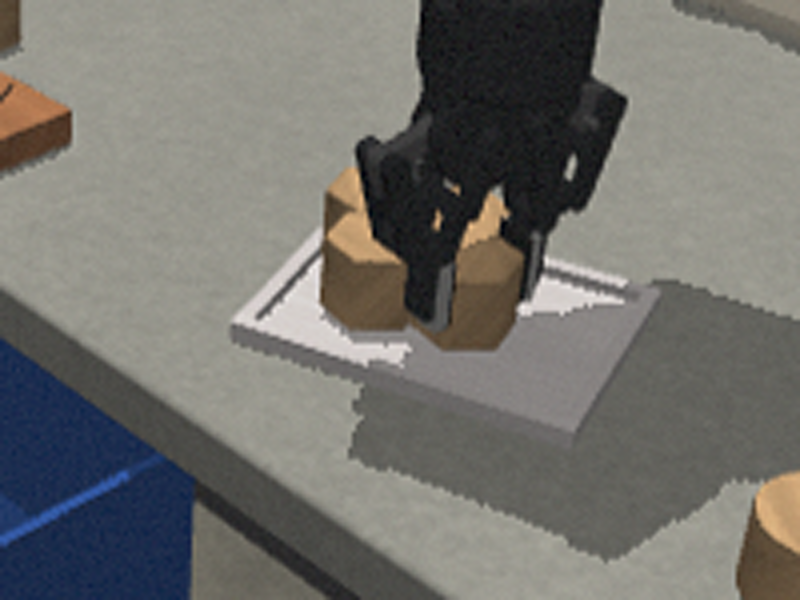

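Request:
apply_moves --fingers '[0.35,0.3,0.3,0.3,0.3,0.3,0.3,0.3]' --dp '[[0.05,0,0],[0.05,0,0],[0.05,0,0],[0.05,0,0],[0.05,0,0],[0.05,0,-2],[0.05,0,-5],[0.05,0,-8]]' --delta_rot '[[0,0,0],[0,0,0],[0,0,0],[0,0,0],[0,0,0],[0,0,0],[0,0,0],[0,0,0]]'

```text
t: 13.67
position: [0.5174, 0.1609, 0.1179]
tcp_rot: [-2.413, -2.01, 0.005]
ft_force: [1.0, -0.5, 0.4]
gripper_width: 0.0598
```

Run:
```python
from h import *
r=dict(np.load("top0.npz"))
for c in blobs(topmask(r),16*200,16*2500):
    w=ray(r,up2px(c),0.022)[:,:2]*1000
    b=cv2.minAreaRect(w.astype(np.float32))
    if max(b[1])>80: print(b, cv2.boxPoints(b))
b=ray(r,[[281,216],[432,216],[283,112],[430,112]],-0.05); print(b)
go([.50,-.157],.11,0)
```

```text
((576.0571899414062, -158.61917114257812), (71.04490661621094, 99.69515991210938), 1.566179871559143) [[ 539.1856   -109.7611  ]
 [ 541.91046  -209.419   ]
 [ 612.9288   -207.47723 ]
 [ 610.2039   -107.819336]]
[[ 0.66973574  0.08829307 -0.05      ]
 [ 0.66452568 -0.26795691 -0.05      ]
 [ 0.92292536  0.08176006 -0.05      ]
 [ 0.91807142 -0.27300598 -0.05      ]]
opt 0 dp [-31.58   4.04   0.83] rot [-0.003  0.001 -0.182] q6 0.46
opt 1 dp [-31.58   4.04   0.83] rot [2.00e-03 4.00e-03 2.96e+00] q6 0.46
```

Request:
apply_moves --fingers '[1,1,1,1,1,1,1,1]' --dp '[[-31.6,4,0.8],[-31.6,4,0.8],[-31.6,4,0.8],[-31.6,4,0.8],[-31.6,4,0.8],[-31.6,4,0.8],[-31.6,4,0.8],[-31.6,4,0.8]]' --delta_rot '[[0,0,-0.18],[0,0,-0.18],[0,0,-0.18],[0,0,-0.18],[0,0,-0.18],[0,0,-0.18],[0,0,-0.18],[0,0,-0.18]]'

```text
t: 14.33
position: [0.5, -0.1597, 0.11]
tcp_rot: [2.225, 2.218, -0.0]
ft_force: [0.4, 0.2, 0.1]
gripper_width: 0.0003
```

Request:
apply_moves --fingers '[1,1,1,1,1]' --dp '[[0,0,0],[0,0,0],[0,0,1],[0,0,2],[0,0,2]]' --delta_rot '[[0,0,0],[0,0,0],[0,0,0],[0,0,0],[0,0,0]]'

```text
t: 14.75
position: [0.4993, -0.155, 0.0877]
tcp_rot: [-2.219, -2.219, 0.003]
ft_force: [-0.1, -0.5, 0.1]
gripper_width: 0.0001
```

Run:
```python
from h import *
print(state()['gripper_width']); go([.50,-.159],.032,0)
see("t6")
im=cv2.imread("pics/t6.png")[200:350,190:490]; cv2.imwrite("pics/t6c.png",cv2.resize(im,None,fx=2.6,fy=2.6,interpolation=cv2.INTER_CUBIC))
```

```text
7.118349729641256e-05
opt 0 dp [-0.4   0.09  5.57] rot [-0.004 -0.001 -0.   ] q6 -0.32
opt 1 dp [-0.4   0.09  5.57] rot [-2.000e-03  6.000e-03  3.141e+00] q6 -0.32
world [510.2 119.1] tray [-10.9 -22.1] ph-tray -0.9 A 6776 [263. 284.]
world [547.4 362.9] tray - ph-tray -28.5 A 2396 [148. 269.]
world [ 591.5 -155. ] tray - ph-tray 11.4 A 3033 [391. 246.]
```

View pics/t6c.png

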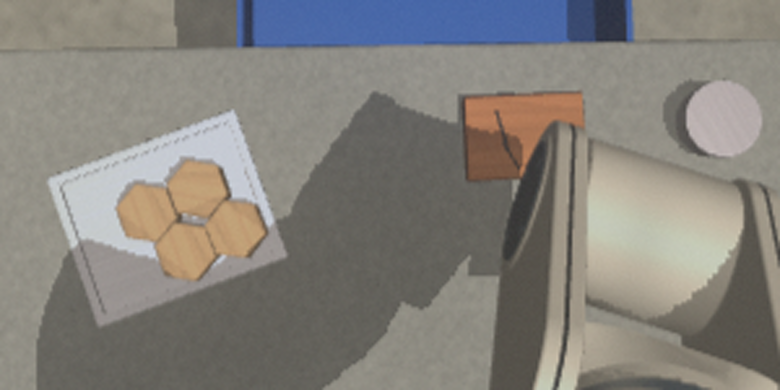

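Request:
apply_moves --fingers '[1,1,1,1,1,1,1,1]' --dp '[[-0.4,0,3],[-0.4,0,5.5],[-0.4,0,5.5],[-0.4,1,5.5],[-0.4,2.5,5.5],[-0.4,4,5.5],[-0.4,5.5,5.5],[-0.4,7,5.5]]' --delta_rot '[[0,0,0],[0,0,0],[0,0,0],[0,0,0],[0,0,0],[0,0,0],[0,0,0],[0,0,0]]'

```text
t: 15.47
position: [0.5729, -0.1605, 0.0369]
tcp_rot: [2.221, 2.219, 0.002]
ft_force: [-1.4, -0.1, -0.6]
gripper_width: -0.0
```

Request:
apply_moves --fingers '[1,1,1,1,1,1,1,1]' --dp '[[0,1.5,0],[0,3,0],[0,4.5,0],[0,6,0],[0,7.5,0],[0,9,0],[0,9.5,0],[0,9.5,0]]' --delta_rot '[[0,0,0],[0,0,0],[0,0,0],[0,0,0],[0,0,0],[0,0,0],[0,0,0],[0,0,0]]'

```text
t: 16.13
position: [0.668, -0.1607, 0.0368]
tcp_rot: [2.22, 2.218, 0.003]
ft_force: [-0.1, 0.4, 0.2]
gripper_width: 0.0001
```

Run:
```python
from h import *
print(state()['position'],state()['ft_force'])
shot("scene","s7")
```

```text
[ 0.66804991 -0.16067742  0.03683613] [-0.12122387  0.414473    0.24602119]
```

View pics/s7.png

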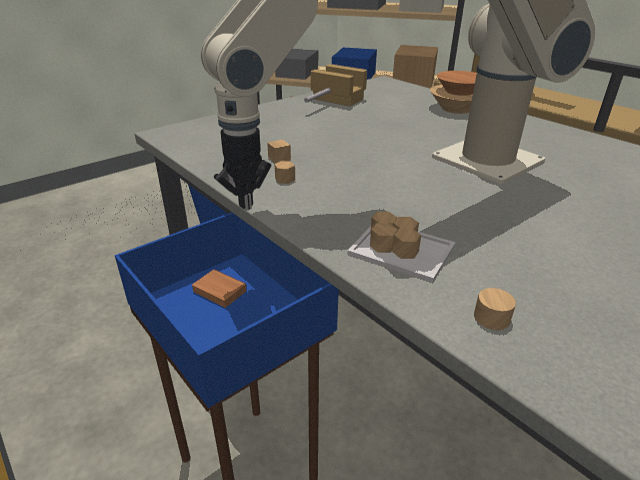

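Run:
```python
from h import *
pick(499.2,-249,.10,41.6,4)
```

```text
opt 0 dp [ -8.56 -16.98  -6.41] rot [ 0.001  0.001 -0.727] q6 -0.25
opt 1 dp [ -8.56 -16.98  -6.41] rot [ 1.000e-03 -2.000e-03  2.414e+00] q6 -0.25
```

Request:
apply_moves --fingers '[1,0.3,0.3,0.3,0.3,0.3,0.3,0.3]' --dp '[[0,0,-3],[0,-1,-6],[-8.6,-17,-6.4],[-8.6,-17,-6.4],[-8.6,-17,-6.4],[-8.6,-17,-6.4],[-8.6,-17,-6.4],[-8.6,-17,-6.4]]' --delta_rot '[[0,0,0],[0,0,0],[0,0,-0.727],[0,0,-0.727],[0,0,-0.727],[0,0,-0.727],[0,0,-0.727],[0,0,-0.727]]'

```text
t: 16.85
position: [0.4905, -0.2473, 0.0992]
tcp_rot: [-1.283, -2.863, 0.0]
ft_force: [0.4, -0.1, 0.1]
gripper_width: 0.0598
```

Request:
apply_moves --fingers '[0.3,0.3,0.3,0.3]' --dp '[[0,0,0],[0,0,0],[0,0,0],[0,0,0]]' --delta_rot '[[0,0,0],[0,0,0],[0,0,0],[0,0,0]]'

```text
t: 17.18
position: [0.4959, -0.2463, 0.099]
tcp_rot: [1.291, 2.864, 0.0]
ft_force: [-0.0, -0.2, -1.1]
gripper_width: 0.0598
```

Run:
```python
from h import *
pick(499.2,-249,.032,41.6,4)
see("t8",140)
im=cv2.imread("pics/t8.png")[225:345,190:330]; cv2.imwrite("pics/t8c.png",cv2.resize(im,None,fx=5,fy=5,interpolation=cv2.INTER_CUBIC))
```

```text
opt 0 dp [-0.02  0.06  6.7 ] rot [ 0.     0.    -0.002] q6 -1.21
opt 1 dp [-0.02  0.06  6.7 ] rot [ 0.    -0.     3.139] q6 -1.21
world [514.7 118. ] tray [ -7.  -24.6] ph-tray -1.9 A 5945 [263. 283.]
world [547.4 363.2] tray - ph-tray -22.5 A 2360 [148. 269.]
world [ 710.  -140.2] tray - ph-tray -3.0 A 4468 [383. 190.]
```

View pics/t8c.png

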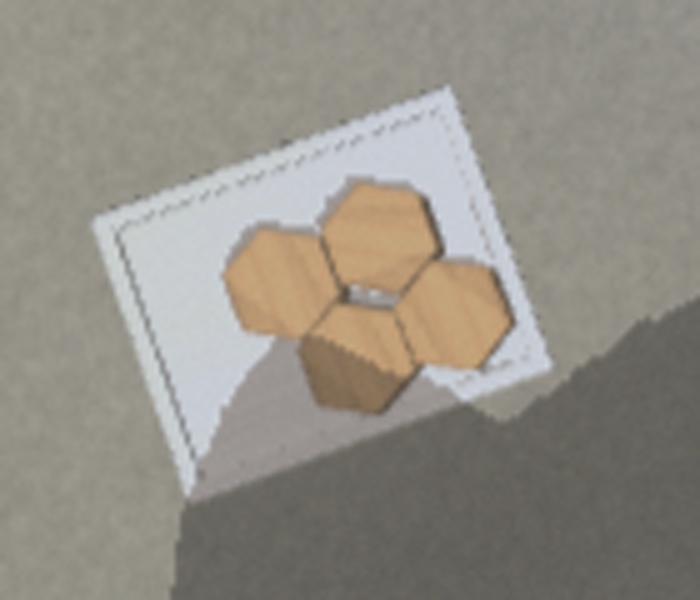

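Request:
apply_moves --fingers '[0.3,0.3,0.3,1,1,1,1,1]' --dp '[[0,0,3],[0,0,5.7],[0,0,6.7],[0,0,6.7],[0,0,6.7],[0,0,6.7],[0,0,6.7],[0,0,6.7]]' --delta_rot '[[0,0,0],[0,0,0],[0,0,0],[0,0,0],[0,0,0],[0,0,0],[0,0,0],[0,0,0]]'

```text
t: 17.9
position: [0.4962, -0.2471, 0.0331]
tcp_rot: [1.288, 2.863, -0.0]
ft_force: [-0.0, 0.9, 0.2]
gripper_width: 0.043
```

Run:
```python
from h import *
s=state()
r=dict(mtx=np.load("top0.npz")["mtx"],camera_from_world=np.load("top0.npz")["camera_from_world"])
for n,(u,v) in dict(B1=(381,237),B2=(284,282),A2=(360,358),A1=(455,314)).items():
    print(n,wt(ray(r,[(u+.5)/5-.5+190,(v+.5)/5-.5+225],.044)[0][:2]*1000).round(1))
pick(499.2,-249,.032,41.6,4)
place(-30,50,.11,30,4)
```

```text
B1 [ 11.5 -36.3]
B2 [8.  8.5]
A2 [-33.2 -10.8]
A1 [-29.8 -54.5]
opt 0 dp [0.06 0.09 0.11] rot [ 0.001  0.002 -0.001] q6 -1.21
opt 1 dp [0.06 0.09 0.11] rot [ 3.000e-03 -1.000e-03  3.141e+00] q6 -1.21
opt 0 dp [34.26 26.2  -7.74] rot [ 0.001  0.002 -0.141] q6 -1.21
opt 1 dp [34.26 26.2  -7.74] rot [ 3.000e-03 -1.000e-03  3.001e+00] q6 -1.21
```

Request:
apply_moves --fingers '[1,1,1,1,1,1,1,1]' --dp '[[0,0,-3.5],[1,1,-7.7],[34.3,26.2,-7.7],[34.3,26.2,-7.7],[34.3,26.2,-7.7],[34.3,26.2,-7.7],[34.3,26.2,-7.7],[34.3,26.2,-7.7]]' --delta_rot '[[0,0,0],[0,0,0],[0,0,-0.14],[0,0,-0.14],[0,0,-0.14],[0,0,-0.14],[0,0,-0.14],[0,0,-0.14]]'

```text
t: 18.57
position: [0.477, 0.0176, 0.1089]
tcp_rot: [1.086, 2.946, 0.001]
ft_force: [-0.3, -0.3, 0.1]
gripper_width: 0.0431
```

Request:
apply_moves --fingers '[1,1,1]' --dp '[[0,0,0],[0,0,0],[0,0,0]]' --delta_rot '[[0,0,0],[0,0,0],[0,0,0]]'

```text
t: 18.82
position: [0.4775, 0.0159, 0.1086]
tcp_rot: [1.083, 2.947, 0.001]
ft_force: [-0.5, -0.6, -0.5]
gripper_width: 0.0432
```

Run:
```python
from h import *
place(-30,48,.10,30,3.4)
```

```text
opt 0 dp [11.55 11.83  0.85] rot [0.001 0.001 0.001] q6 -0.86
opt 1 dp [11.55 11.83  0.85] rot [-2.000e-03  1.000e-03 -3.141e+00] q6 -0.86
```

Request:
apply_moves --fingers '[1,1,1,1,1,1,1,1]' --dp '[[11.5,11.8,0],[11.5,11.8,0],[11.5,11.8,0],[11.5,11.8,0],[11.5,11.8,0.9],[11.5,11.8,2.5],[11.5,11.8,2.5],[11.5,11.8,2.5]]' --delta_rot '[[0,0,0],[0,0,0],[0,0,0],[0,0,0],[0,0,0],[0,0,0],[0,0,0],[0,0,0]]'

```text
t: 19.48
position: [0.466, 0.1787, 0.0825]
tcp_rot: [-1.088, -2.946, 0.002]
ft_force: [0.5, 0.1, -0.1]
gripper_width: 0.0432
```

Request:
apply_moves --fingers '[1,1]' --dp '[[0,0,0],[0,0,0]]' --delta_rot '[[0,0,0],[0,0,0]]'

```text
t: 19.65
position: [0.4667, 0.1792, 0.0835]
tcp_rot: [1.088, 2.946, 0.001]
ft_force: [0.4, 0.2, -0.9]
gripper_width: 0.0432
```

Run:
```python
from h import *
place(-30,48,.039,30,3.4)
place(-31,33,.038,30,3.4)
```

```text
opt 0 dp [0.16 0.08 4.45] rot [ 0.001  0.    -0.003] q6 -0.52
opt 1 dp [0.16 0.08 4.45] rot [ 1.000e-03 -1.000e-03  3.139e+00] q6 -0.52
opt 0 dp [-1.1  -0.75  4.55] rot [ 0.001  0.    -0.003] q6 -0.52
opt 1 dp [-1.1  -0.75  4.55] rot [ 1.000e-03 -1.000e-03  3.139e+00] q6 -0.52
```

Request:
apply_moves --fingers '[1,1,1,1,1,1,1,1]' --dp '[[0.15,0.1,2],[0.15,0.1,4],[0.15,0.1,4.5],[-0.2,-0.15,4.5],[-0.5,-0.4,4.5],[-0.8,-0.6,4.5],[-1.1,-0.75,4.5],[-1.1,-0.75,4.5]]' --delta_rot '[[0,0,0],[0,0,0],[0,0,0],[0,0,0],[0,0,0],[0,0,0],[0,0,0],[0,0,0]]'

```text
t: 20.32
position: [0.4705, 0.1706, 0.0397]
tcp_rot: [1.089, 2.946, 0.009]
ft_force: [-8.3, 29.4, 4.2]
gripper_width: 0.043
```

Request:
apply_moves --fingers '[1,1]' --dp '[[0,0,0],[0,0,0]]' --delta_rot '[[0,0,0],[0,0,0]]'

```text
t: 20.48
position: [0.4704, 0.1706, 0.0396]
tcp_rot: [1.087, 2.946, 0.008]
ft_force: [-6.4, 27.6, 3.1]
gripper_width: 0.0429
```

Run:
```python
from h import *
place(-31,33,.038,30,3.4)
r=shot("scene","s9")
im=cv2.imread("pics/s9.png")[170:320,290:490]; cv2.imwrite("pics/s9c.png",cv2.resize(im,None,fx=4,fy=4,interpolation=cv2.INTER_CUBIC))
```

```text
opt 0 dp [-0.26 -0.33  0.16] rot [ 0.005 -0.001 -0.002] q6 -0.55
opt 1 dp [-0.26 -0.33  0.16] rot [-1.00e-03 -8.00e-03  3.14e+00] q6 -0.55
```

View pics/s9c.png

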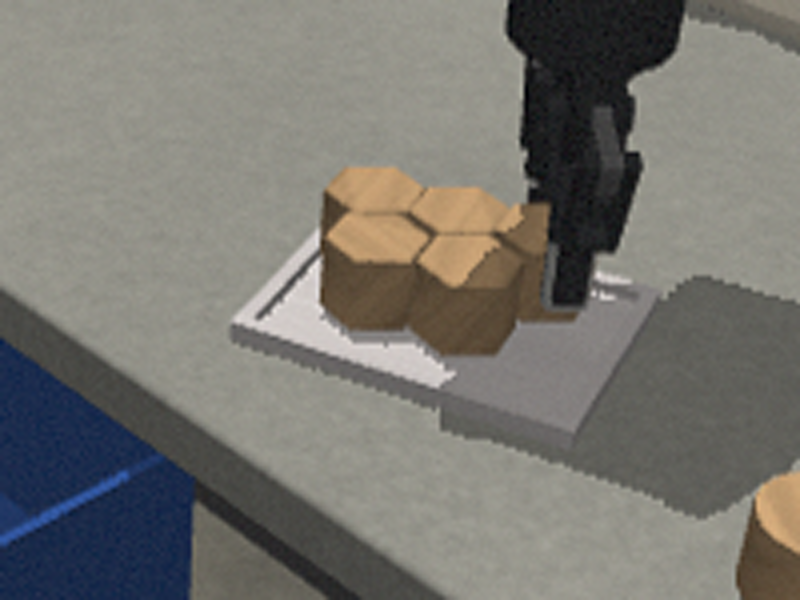

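Request:
apply_moves --fingers '[1,1,0.3,0.3,0.3,0.3,0.3,0.3]' --dp '[[0.2,0.25,0.1],[0.2,0.25,0.1],[0.2,0.25,0.1],[0.2,0.25,0.1],[0.2,0.25,0.1],[0.2,0.25,0.1],[0.2,0.25,-4],[0.2,0.25,-8]]' --delta_rot '[[0,0,0],[0,0,0],[0,0,0],[0,0,0],[0,0,0],[0,0,0],[0,0,0],[0,0,0]]'

```text
t: 21.2
position: [0.4674, 0.1694, 0.1159]
tcp_rot: [-1.084, -2.942, 0.008]
ft_force: [1.1, 0.9, 0.4]
gripper_width: 0.0596
```

Run:
```python
from h import *
place(54,-10,.10,90,0)
see("t10",140)
im=cv2.imread("pics/t10.png")[225:345,190:330]; cv2.imwrite("pics/t10c.png",cv2.resize(im,None,fx=5,fy=5,interpolation=cv2.INTER_CUBIC))
```

```text
opt 0 dp [-8.72  5.18  1.52] rot [-0.004 -0.008 -1.048] q6 -0.54
opt 1 dp [-8.72  5.18  1.52] rot [-0.009  0.005  2.093] q6 -0.54
world [ 434.7 -362.4] tray - ph-tray -1.1 A 2050 [492. 317.]
world [509.1 121.2] tray [-11.2 -19.7] ph-tray -5.6 A 7052 [260. 287.]
world [547.4 363.4] tray - ph-tray -26.0 A 2338 [148. 269.]
world [ 710.1 -140.2] tray - ph-tray -2.9 A 4425 [383. 190.]
```

View pics/t10c.png

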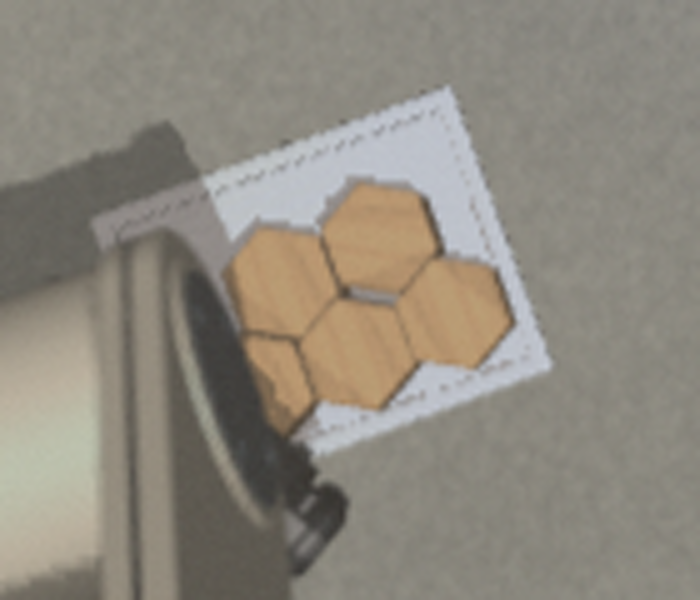

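Request:
apply_moves --fingers '[0.65,0.65,0.65,0.65,0.65,0.65,0.65,0.65]' --dp '[[-8.7,5.2,0],[-8.7,5.2,0],[-8.7,5.2,0],[-8.7,5.2,0],[-8.7,5.2,0],[-8.7,5.2,0],[-8.7,5.2,0],[-8.7,5.2,0]]' --delta_rot '[[0,0,-1.05],[0,0,-1.05],[0,0,-1.05],[0,0,-1.05],[0,0,-1.05],[0,0,-1.05],[0,0,-1.05],[0,0,-1.05]]'

```text
t: 21.92
position: [0.5695, 0.1533, 0.1178]
tcp_rot: [0.469, -3.106, 0.0]
ft_force: [-0.8, -0.5, -0.1]
gripper_width: 0.0296
```

Request:
apply_moves --fingers '[0.65,0.65,0.65]' --dp '[[0,0,2],[0,0,3],[0,0,3]]' --delta_rot '[[0,0,-0.06],[0,0,-0.06],[0,0,-0.06]]'

```text
t: 22.17
position: [0.5678, 0.1531, 0.0857]
tcp_rot: [0.549, -3.089, 0.001]
ft_force: [-0.6, -0.2, 0.5]
gripper_width: 0.0299
```

Run:
```python
from h import *
print(state()['gripper_width']); place(54,-10,.039,90,0)
```

```text
0.029920935245700983
opt 0 dp [ 0.06 -0.07  4.67] rot [ 0.    -0.004  0.01 ] q6 -1.68
opt 1 dp [ 0.06 -0.07  4.67] rot [ 7.000e-03  1.000e-03 -3.132e+00] q6 -1.68
```

Request:
apply_moves --fingers '[0.65,0.65,0.65,0.65,0.65,0.65,0.65,0.65]' --dp '[[-0.2,0,2.5],[-0.2,0,4.6],[-0.2,0,4.6],[0.3,0,4.6],[0.6,0,4.6],[0.8,0,4.6],[1,0,4.6],[1,0,4.6]]' --delta_rot '[[0,0,0.01],[0,0,0.01],[0,0,0.01],[0,0,0.01],[0,0,0.01],[0,0,0.01],[0,0,0.01],[0,0,0.01]]'

```text
t: 22.83
position: [0.5604, 0.1503, 0.043]
tcp_rot: [-0.538, 3.094, 0.0]
ft_force: [-0.3, 0.6, 0.9]
gripper_width: 0.0299
```

Run:
```python
from h import *
place(42,-10,.039,90,0)
r=shot("scene","s11")
im=cv2.imread("pics/s11.png")[170:320,290:490]; cv2.imwrite("pics/s11c.png",cv2.resize(im,None,fx=4,fy=4,interpolation=cv2.INTER_CUBIC))
```

```text
opt 0 dp [ 0.49 -0.05  0.4 ] rot [-0.     0.002  0.002] q6 -1.67
opt 1 dp [ 0.49 -0.05  0.4 ] rot [-2.00e-03 -0.00e+00 -3.14e+00] q6 -1.67
```

View pics/s11c.png

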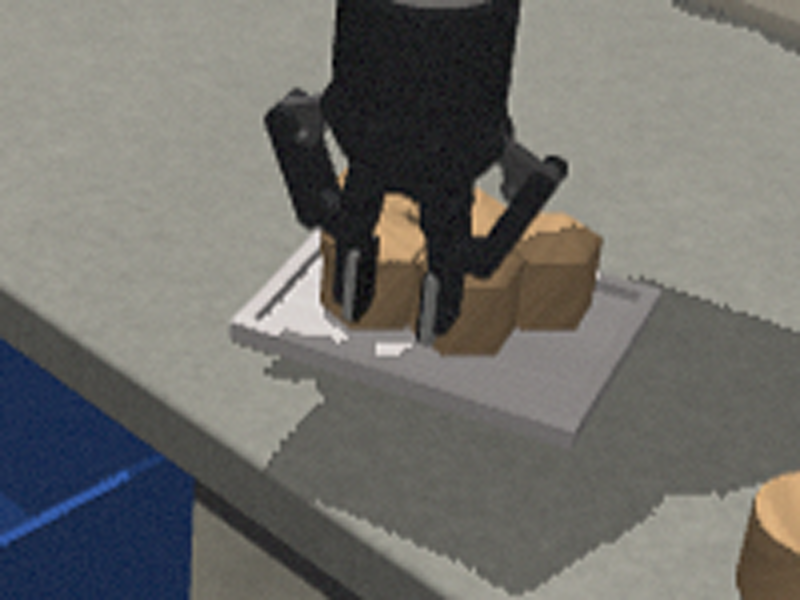

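Request:
apply_moves --fingers '[0.58,0.58,0.58,0.58,0.58,0.58]' --dp '[[0,0,0.2],[0,0,0.3],[0.2,0,0.3],[0.4,0,0.3],[0.5,0,0.3],[0.5,0,0.3]]' --delta_rot '[[0,0,0],[0,0,0],[0,0,0],[0,0,0],[0,0,0],[0,0,0]]'

```text
t: 23.38
position: [0.5577, 0.1495, 0.0397]
tcp_rot: [-0.537, 3.09, 0.001]
ft_force: [4.6, 5.0, 0.4]
gripper_width: 0.0357
```

Request:
apply_moves --fingers '[0.58,0.58,0.58,0.58]' --dp '[[0.2,0,0],[0.4,0,0],[0.4,0,0],[0.4,0,0]]' --delta_rot '[[0,0,0],[0,0,0],[0,0,0],[0,0,0]]'

```text
t: 23.72
position: [0.557, 0.1494, 0.0409]
tcp_rot: [-0.536, 3.083, 0.003]
ft_force: [10.6, 8.8, 3.0]
gripper_width: 0.036
```

Run:
```python
from h import *
place(42,-10,.039,90,0)
r=shot("top","t12")
im=cv2.imread("pics/t12.png")[225:345,190:330]; cv2.imwrite("pics/t12c.png",cv2.resize(im,None,fx=5,fy=5,interpolation=cv2.INTER_CUBIC))
```

```text
opt 0 dp [ 0.14 -0.08  0.19] rot [-0.     0.012  0.002] q6 -1.68
opt 1 dp [ 0.14 -0.08  0.19] rot [-0.019 -0.    -3.14 ] q6 -1.68
```

View pics/t12c.png

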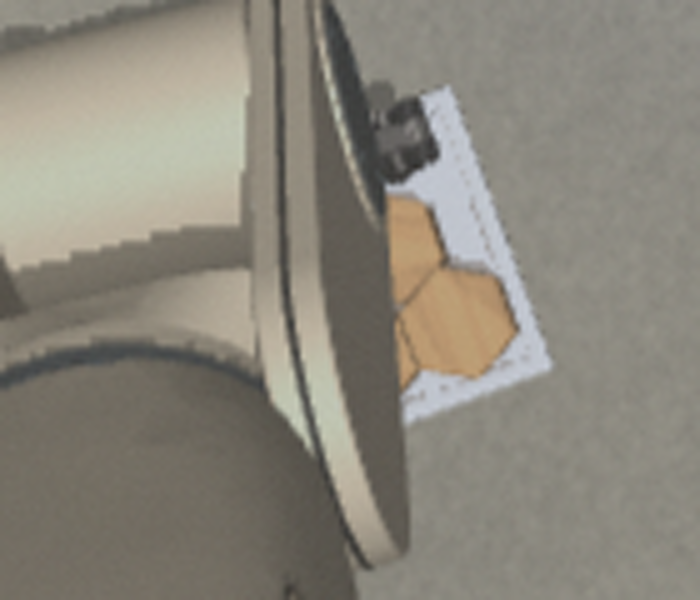

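Request:
apply_moves --fingers '[0.58,0.58,0.58,0.58,0.58,0.58,0.58,0.58]' --dp '[[-0.6,0,0],[-1.2,0,0],[-1.2,0,-3],[-1.2,0,-7],[-1.2,-4,-8],[-1.2,-25,-8],[-1.2,-25,-8],[-1.2,-25,-8]]' --delta_rot '[[0,0,0],[0,0,0],[0,0,0],[0,0,0],[0,0,0],[0,0,0],[0,0,0],[0,0,0]]'

```text
t: 24.43
position: [0.6184, -0.0056, 0.119]
tcp_rot: [0.539, -3.094, -0.0]
ft_force: [-0.3, 1.2, -0.3]
gripper_width: 0.036
```

Request:
apply_moves --fingers '[0.58,0.58,0.58,0.58]' --dp '[[0,-12,0],[0,-12,0],[0,-12,0],[0,-12,0]]' --delta_rot '[[0,0,0],[0,0,0],[0,0,0],[0,0,0]]'

```text
t: 24.77
position: [0.6606, -0.1234, 0.1187]
tcp_rot: [-0.531, 3.096, -0.003]
ft_force: [-0.3, 0.8, 1.3]
gripper_width: 0.0359
```

Run:
```python
from h import *
see("t13",140); shot("scene","s13")
im=cv2.imread("pics/t13.png")[225:345,190:330]; cv2.imwrite("pics/t13c.png",cv2.resize(im,None,fx=5,fy=5,interpolation=cv2.INTER_CUBIC))
```

```text
world [547.4 363.3] tray - ph-tray -26.4 A 2345 [148. 269.]
```

View pics/t13c.png

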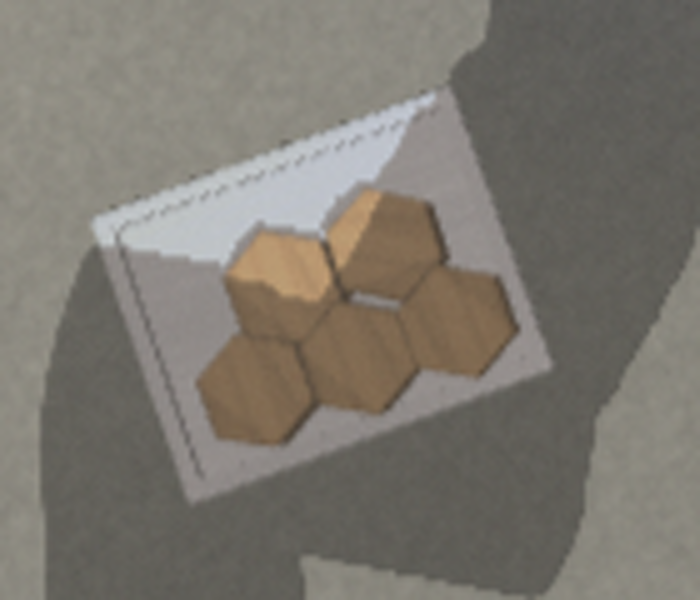

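View pics/s13.png

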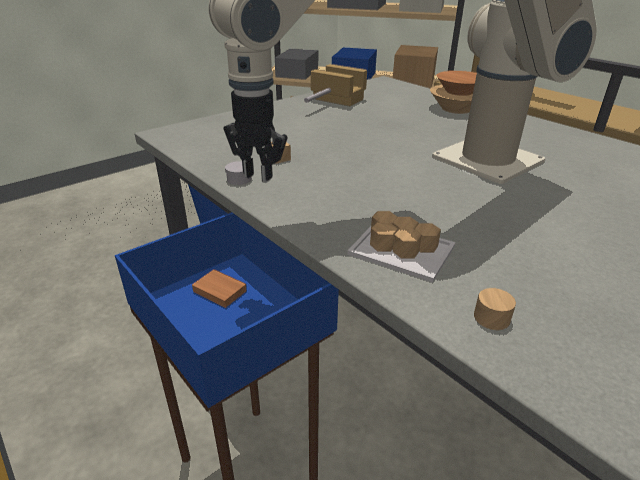

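```bash
cat >> h.py <<'E'
def crop5(d):
    r=dict(np.load("top0.npz")); P={}
    for n,(u,v) in d.items():
        P[n]=wt(ray(r,[(u+.5)/5-.5+190,(v+.5)/5-.5+225],.044)[0][:2]*1000); print(n,P[n].round(1))
    k=list(P)
    print({a+b:round(float(np.hypot(*(P[a]-P[b]))),1) for i,a in enumerate(k) for b in k[i+1:] if np.hypot(*(P[a]-P[b]))<60})
    return P
E
python3 - <<'E'
from h import *
P=crop5(dict(B1=(387,244),A1=(460,320),A2=(358,357),B2=(283,285),A3=(256,389)))
b=P['B1']; d=np.array([np.cos(np.radians(-30)),np.sin(np.radians(-30))])
print(b+45*d)
place(*(b+45*d),.10,-30,0)
place(*(b+45*d),.10,150,0)
E
```

```text
B1 [  7.9 -37.7]
A1 [-32.9 -55.6]
A2 [-32.5 -10.2]
B2 [7.  9.3]
A3 [-30.1  34.5]
{'B1A1': 44.6, 'B1A2': 48.8, 'B1B2': 46.9, 'A1A2': 45.5, 'A2B2': 44.0, 'A2A3': 44.7, 'B2A3': 44.8}
[ 46.83814924 -60.16693091]
opt 0 dp [ 0.23 23.53  1.82] rot [-1.000e-03 -3.000e-03  2.094e+00] q6 -2.11
opt 1 dp [ 0.23 23.53  1.82] rot [ 2.000e-03 -1.000e-03 -1.048e+00] q6 -2.11
opt 0 dp [ 0.23 23.53  1.82] rot [ 2.000e-03 -1.000e-03 -1.048e+00] q6 -2.11
opt 1 dp [ 0.23 23.53  1.82] rot [-1.000e-03 -3.000e-03  2.094e+00] q6 -2.11
```

Run:
```python
from h import *
b=np.array([7.9,-37.7]); d=np.array([np.cos(np.radians(-30)),np.sin(np.radians(-30))])
place(*(b+43*d),.10,60,0)
```

```text
opt 0 dp [ 0.4  23.63  1.82] rot [ 0.001 -0.002  0.523] q6 -2.11
opt 1 dp [ 0.4  23.63  1.82] rot [ 3.000e-03  1.000e-03 -2.619e+00] q6 -2.11
```

Request:
apply_moves --fingers '[1,1,1,1,1,1,1,1]' --dp '[[0.4,23.6,0],[0.4,23.6,0],[0.4,23.6,0],[0.4,23.6,0],[0.4,23.6,0],[0.4,23.6,0],[0.4,23.6,2],[0.4,23.6,2]]' --delta_rot '[[0,0,0.523],[0,0,0.523],[0,0,0.523],[0,0,0.523],[0,0,0.523],[0,0,0.523],[0,0,0.523],[0,0,0.523]]'

```text
t: 25.53
position: [0.5719, 0.1066, 0.0966]
tcp_rot: [-0.272, -3.124, 0.002]
ft_force: [-0.6, -0.4, 0.2]
gripper_width: 0.0
```

Request:
apply_moves --fingers '[1,1,1]' --dp '[[0,0,0],[0,0,0],[0,0,0]]' --delta_rot '[[0,0,0],[0,0,0],[0,0,0]]'

```text
t: 25.78
position: [0.5761, 0.1033, 0.0994]
tcp_rot: [0.282, 3.129, 0.0]
ft_force: [-0.5, -0.1, 0.9]
gripper_width: 0.0001
```

Run:
```python
from h import *
b=np.array([7.9,-37.7]); d=np.array([np.cos(np.radians(-30)),np.sin(np.radians(-30))])
place(*(b+43*d),.04,60,0)
place(*(np.array([5.5,-32])+33*d),.04,60,0)
```

```text
opt 0 dp [ 0.06 -0.06  5.94] rot [0.    0.    0.002] q6 -1.23
opt 1 dp [ 0.06 -0.06  5.94] rot [-1.00e-03  0.00e+00 -3.14e+00] q6 -1.23
opt 0 dp [1.55 0.32 5.94] rot [0.    0.    0.002] q6 -1.23
opt 1 dp [1.55 0.32 5.94] rot [-1.00e-03  0.00e+00 -3.14e+00] q6 -1.23
```

Request:
apply_moves --fingers '[1,1,1,1,1,1,1,1]' --dp '[[0,0,3],[0,0,5.8],[0,0,6],[0.4,0,6],[0.8,0.1,6],[1.1,0.2,6],[1.4,0.3,6],[1.4,0.3,6]]' --delta_rot '[[0,0,0],[0,0,0],[0,0,0],[0,0,0],[0,0,0],[0,0,0],[0,0,0],[0,0,0]]'

```text
t: 26.45
position: [0.5635, 0.1098, 0.0405]
tcp_rot: [0.28, 3.126, 0.001]
ft_force: [0.9, 0.8, 0.3]
gripper_width: -0.0003
```

Run:
```python
from h import *
d=np.array([np.cos(np.radians(-30)),np.sin(np.radians(-30))])
place(*(np.array([5.5,-32])+33*d),.04,60,0)
shot("scene","s14")
im=cv2.imread("pics/s14.png")[170:320,290:490]; cv2.imwrite("pics/s14c.png",cv2.resize(im,None,fx=4,fy=4,interpolation=cv2.INTER_CUBIC))
```

```text
opt 0 dp [ 0.2  -0.1   0.05] rot [0.001 0.003 0.003] q6 -1.22
opt 1 dp [ 0.2  -0.1   0.05] rot [-5.000e-03  2.000e-03 -3.138e+00] q6 -1.22
```

View pics/s14c.png

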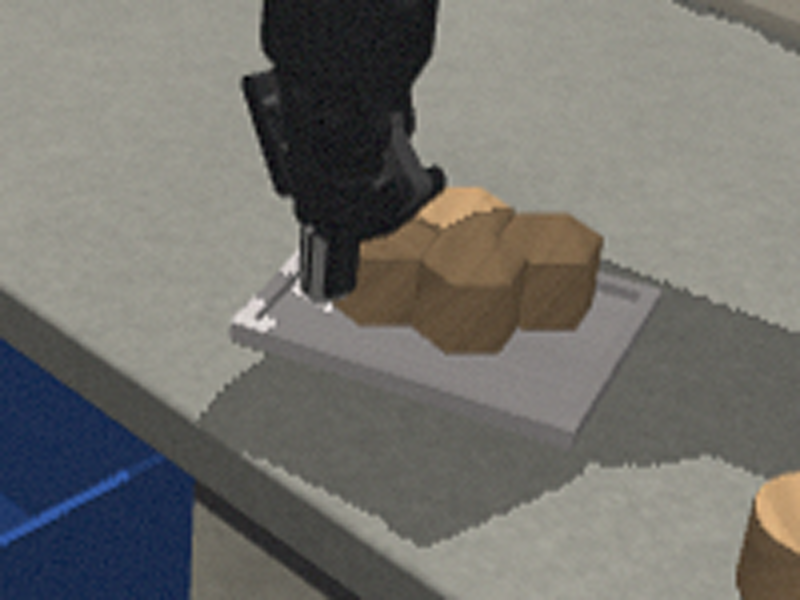

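Pushing further until force rises.

Request:
apply_moves --fingers '[1,1,1,1,1]' --dp '[[0.2,0,0],[0.3,0,0],[0.4,0,0],[0.4,0,0],[0.4,0,0]]' --delta_rot '[[0,0,0],[0,0,0],[0,0,0],[0,0,0],[0,0,0]]'

```text
t: 26.92
position: [0.5624, 0.1109, 0.0406]
tcp_rot: [0.28, 3.121, 0.004]
ft_force: [8.2, 2.3, 1.6]
gripper_width: 0.0003
```

Request:
apply_moves --fingers '[1,1,1,1,1,1,1,1]' --dp '[[-0.5,0,0],[-1.0,0,0],[-1,0,-3],[-1,0,-7],[-1,-4,-8],[-1,-25,-8],[-1,-25,-8],[-1,-25,-8]]' --delta_rot '[[0,0,0],[0,0,0],[0,0,0],[0,0,0],[0,0,0],[0,0,0],[0,0,0],[0,0,0]]'

```text
t: 27.58
position: [0.5382, -0.0556, 0.1193]
tcp_rot: [-0.278, -3.129, 0.0]
ft_force: [0.6, 0.6, -0.4]
gripper_width: 0.0
```

Request:
apply_moves --fingers '[1,1,1,1]' --dp '[[5,-12,0],[5,-12,0],[5,-12,0],[5,-12,0]]' --delta_rot '[[0,0,0],[0,0,0],[0,0,0],[0,0,0]]'

```text
t: 27.92
position: [0.4642, -0.167, 0.1184]
tcp_rot: [-0.286, -3.124, -0.0]
ft_force: [-1.0, 0.0, -0.6]
gripper_width: -0.0002
```

Run:
```python
from h import *
see("t15",140)
im=cv2.imread("pics/t15.png")[225:345,190:330]; cv2.imwrite("pics/t15c.png",cv2.resize(im,None,fx=5,fy=5,interpolation=cv2.INTER_CUBIC))
```

```text
world [500.4 129.1] tray [-16.7  -9.3] ph-tray -1.2 A 8198 [258. 290.]
world [547.4 363.3] tray - ph-tray -18.4 A 2356 [148. 268.]
world [ 710.1 -140.2] tray - ph-tray -3.0 A 4458 [383. 190.]
```

View pics/t15c.png

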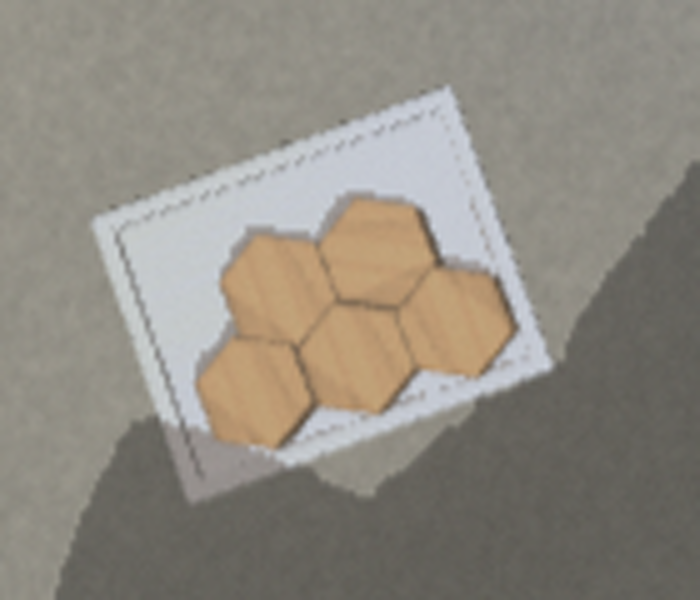

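```bash
cat >> h.py <<'E'
def centres(png):
    im=cv2.imread(f"pics/{png}.png")[225:345,190:330]; im=cv2.resize(im,None,fx=8,fy=8,interpolation=cv2.INTER_CUBIC)
    h=cv2.cvtColor(im,cv2.COLOR_BGR2HSV); V=h[...,2]
    m=cv2.inRange(h,(5,60,125),(25,255,255))
    bh=cv2.morphologyEx(cv2.GaussianBlur(V,(0,0),3),cv2.MORPH_BLACKHAT,np.ones((41,41)))
    m2=m.copy(); m2[bh>12]=0
    m2=cv2.morphologyEx(m2,cv2.MORPH_OPEN,cv2.getStructuringElement(cv2.MORPH_ELLIPSE,(61,61)))
    r=dict(np.load("top0.npz")); P=[]
    for c in blobs(m2,3000,1e6):
        w=ray(r,(c+.5)/8-.5+[190,225],.044)[:,:2]*1000; M=cv2.moments(w.astype(np.float32)); p=wt([M['m10']/M['m00'],M['m01']/M['m00']]); P.append(p); print(p.round(1),round(M['m00']))
    for i in range(len(P)): print([round(float(np.hypot(*(P[i]-q))),1) for q in P])
    cv2.imwrite("pics/m2.png",cv2.resize(m2,None,fx=.6,fy=.6))
E
python3 - <<'E'
from h import *
centres("t15")
E
```

```text
[-31.   35.7] 1379
[-31.9  -9.7] 1287
[-33.  -52.5] 1337
[ 6.3 11.6] 1324
[  6.4 -32.1] 1327
[0.0, 45.5, 88.2, 44.5, 77.5]
[45.5, 0.0, 42.7, 43.8, 44.4]
[88.2, 42.7, 0.0, 75.2, 44.4]
[44.5, 43.8, 75.2, 0.0, 43.7]
[77.5, 44.4, 44.4, 43.7, 0.0]
```

View pics/m2.png

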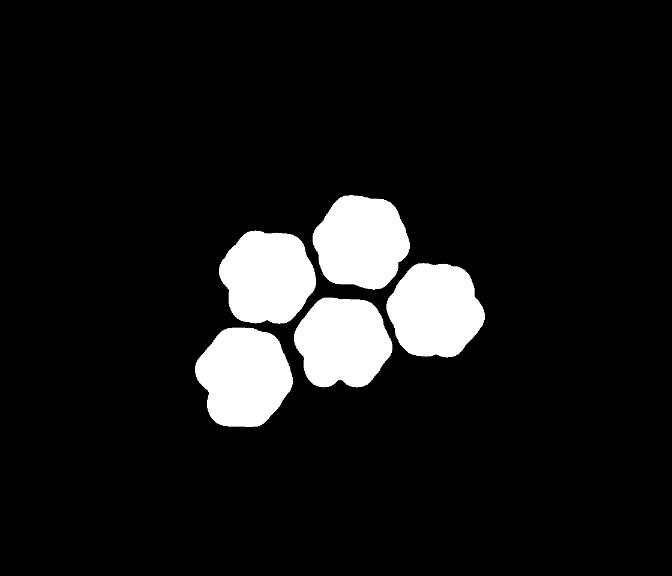

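Run:
```python
from h import *
im=cv2.imread("pics/t15.png"); cv2.imwrite("pics/t15z.png",cv2.resize(im[262:318,225:300],None,fx=10,fy=10,interpolation=cv2.INTER_CUBIC))
r=dict(np.load("top0.npz")); V=im.max(2).astype(np.float32)
T={'A1':(-32.7,-54),'A2':(-32,-9.7),'A3':(-31.3,34.4),'B1':(6.2,-32),'B2':(6.4,11.9)}
for a,b in ['A1A2','A2A3','A2B1','A2B2','B1B2','A1B1','A3B2'] and [('A1','A2'),('A2','A3'),('A2','B1'),('A2','B2'),('B1','B2'),('A1','B1'),('A3','B2')]:
    p,q=np.array(T[a]),np.array(T[b]); m=(p+q)/2; n=(q-p)/np.hypot(*(q-p)); t=np.array([-n[1],n[0]])
    s=np.arange(-10,10.1,.5); prof=0
    for k in np.arange(-7,7.1,1):
        w=np.array([np.r_[tw(*(m+n*x+t*k))/1000,.044] for x in s]); uv=proj(r,w).astype(np.float32)
        prof=prof+cv2.remap(V,uv[:,:1],uv[:,1:],cv2.INTER_LINEAR)[:,0]
    prof/=15; base=np.median(prof); d=np.clip(base-prof,0,None)[8:-8].sum()*.5
    print(a,b,"base",base.round(),"min",prof[8:-8].min().round(),"equiv dark width mm",round(float(d/(base-40)),2))
```

```text
A1 A2 base 188.0 min 170.0 equiv dark width mm 0.36
A2 A3 base 186.0 min 141.0 equiv dark width mm 1.25
A2 B1 base 186.0 min 141.0 equiv dark width mm 1.29
A2 B2 base 189.0 min 171.0 equiv dark width mm 0.44
B1 B2 base 190.0 min 164.0 equiv dark width mm 0.55
A1 B1 base 186.0 min 165.0 equiv dark width mm 0.55
A3 B2 base 186.0 min 168.0 equiv dark width mm 0.49
```

View pics/t15z.png

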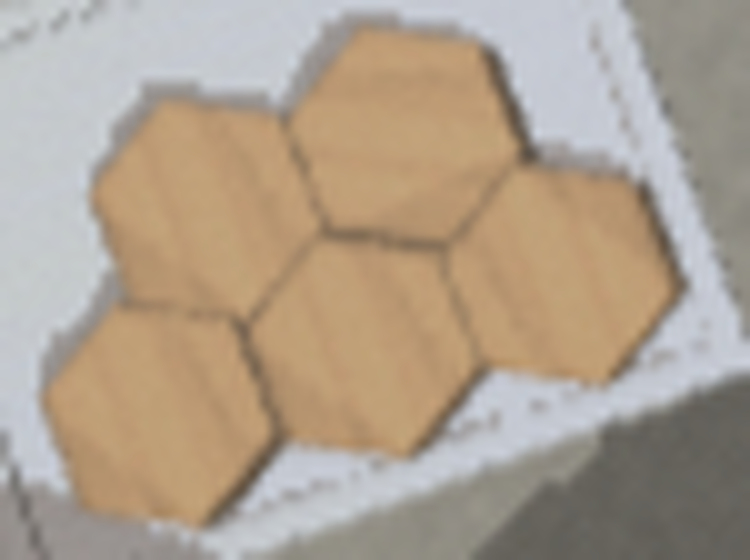

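Run:
```python
from h import *
r=see("t16",125); im=cv2.imread("pics/t16.png"); o=cv2.imread("pics/top0.png")
print("tin diff",np.abs(im[228:264,450:486].astype(int)-o[228:264,450:486]).mean().round(1),"sq diff",np.abs(im[300:335,475:510].astype(int)-o[300:335,475:510]).mean().round(1))
cv2.imwrite("pics/t16c.png",im[:400]); print(state()['position'],state()['ft_force'])
```

```text
world [500.3 128.9] tray [-16.9  -9.5] ph-tray -1.6 A 8284 [259. 290.]
world [547.4 362.9] tray - ph-tray -26.6 A 2395 [148. 269.]
world [ 709.8 -140.1] tray - ph-tray -3.0 A 4522 [383. 190.]
tin diff 9.2 sq diff 46.5
[ 0.4672051  -0.16475958  0.11878856] [ 0.15914709 -1.05503144 -0.83855075]
```

View pics/t16c.png

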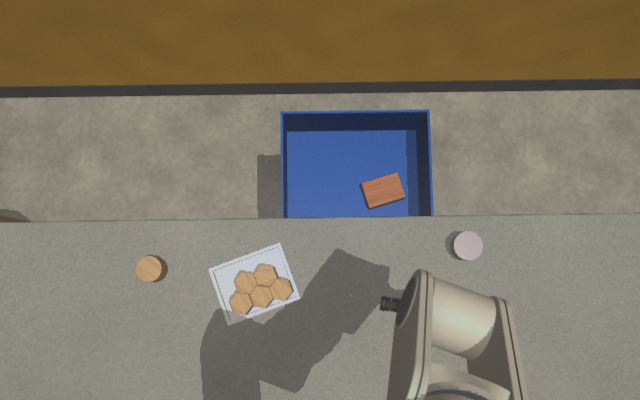

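The five blanks sit tight in the tray around (261, 290), and the slab lies flat in the bin at (383, 190). The tin is at (468, 246) and the round blank at (148, 269), both where they started. The arm hides the square block in this picture. At t=21 it was within 0.4 mm of its start, and nothing has gone near it since. The tool is 0.119 m up, clear of everything.

```bash
python3 -c "
from bench import finish_job,state
print(state()['t']); print(finish_job())"
```

```text
28.0167
the job is handed in; nothing more can be done
None
```

I packed the five blanks into one honeycomb in the tray, and pushed the slab over the edge into the bin. I handed the job in at 28.0 s of the 72 s.

**How it went:** I placed the four bench blanks round the one already in the tray, three along the tray's -x wall and two nested beside them. Inserting the fourth one opened a gap of about 3 mm in the cluster. A first push on that row did not close it. A second push on the one blank did.

**Last checks:**
- **Honeycomb:** all five show as one patch in the top view. Centre distances from the middle blank were 42.7 to 45.5 mm, under the 46.5 mm limit. The 42.7 is below the 44 mm possible, so those figures are only good to about 1.5 mm.
- **Remaining gaps:** two seams look slightly wider than the rest, with a gap of roughly 1 mm each. They are the middle blank against the +y end of its own row, and against the -y blank of the other row. I left them, as the limit is 2.5 mm.
- **Slab:** it lies flat in the bin, well inside the walls, and did not move between pictures. Its height was seen in the pictures, not measured.
- **Bystanders:** the round blank has not moved and the tin looks unmoved. The arm hid the square block in the last picture; when last seen, at 21 s, it was within 0.4 mm of its start.
- **Blank height and tilt:** these were not measured, but the blanks looked flat and level in the last pictures.
- **Robot:** it was clear of everything, with the tool 119 mm up. The highest wrist force I saw was about 31 N.

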